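File the sawn edge of a blue acrylic plate

TASK

Take the file with the orange grip from its green mat and dress the white sawn top edge of the blue plate with at least two full strokes, each pushed straight across the edge away from the robot, from the front part of the blade to its rear part. Press lightly, lift the file clear of the edge for every return, and never drag it backward on the plate. Then lay the file back flat, wholly on its mat, and let go; leave the grey metal plate and its clamp untouched.

Things in the scene. Friction and masses are not known exactly. Their poses are not given: they have to be found in the camera images.
- file_grip (a point): Middle of the orange grip block of the loose file (0.2 to 0.35 kg), 30 mm above the blade's flat underside. x to the tip, z up. Block 90 mm long (x), 24 wide (y, grasp here), top 20 above this point. Steel blade 26 wide, 5 thick, from 100 mm behind to 100 ahead (narrow tip to 114); black heel 20 high, to 148 behind. At the start it lies on the mat, tip away from the robot.
- blue_edge (a point): Middle of the blue plate's white top edge, to be filed: 8 mm thick (x), 90 mm wide along the edge (y), 90 mm above the table, 32 above its clamp's jaws. x is the stroke direction, square to the edge, away from the robot; z up. A stroke runs from file_grip 25 mm or more before the edge to 25 mm or more past it, always pressed, blade along x within 15 degrees, file_grip within 40 mm in y.
- blue_clamp: Clamp of the blue plate, bolted to the table: base 110 x 100 mm, grey jaws 70 mm wide; origin under its middle, axes as blue_edge. Its head is on springs and sinks under the file: about 1 N plus 1 N per mm, up to 12 mm, so a blade run 3 to 5 mm below the free edge presses 4 to 6 N. Over 25 N is too hard.
- blue_plate (a joint): Flex of the blue plate, rad: 0 upright and free; positive when the rubbing file carries the edge forward (away from the robot), above 0.008 in a proper stroke; negative when dragged backward (below -0.012 with file_grip within 20 mm of the edge in x spoils the job). About 0.02 rad per N of rub, limits 0.12; it springs back once the file lifts.
- mat: Green rubber mat fixed to the table, 320 mm long (x), 130 mm wide (y), 4 mm thick; origin at the centre of its underside. The file lies lengthwise on it, file_grip then 34 mm above the table, and best about 20 mm ahead (+x) of the mat's middle.
- grey_edge (a point): Middle of the top edge of a finished plate of bare grey aluminium, same size and height (90 mm above the table), in a like clamp, bolted down and not sprung. Leave it alone.
There are look-alikes about, which are no part of the job. Leave any purple or yellow look-alike of the blue_clamp alone.

How it is judged:
On the way, in this order (a step that is already met when the one before it is completed fails the run):
1. the front part of the blade is pressed on the blue plate's edge (contact force between file and blue_plate above 0.8 N and y of file_grip in the frame of blue_edge between -0.04 and 0.04 m and angle between the x axis of file_grip and the x axis of blue_edge, either way round below 0.3 rad and x of file_grip in the frame of blue_edge below -0.025 m), for 0.02 s.
2. first stroke half-way, the file still biting forward (contact force between file and blue_plate above 0.8 N and y of file_grip in the frame of blue_edge between -0.04 and 0.04 m and angle between the x axis of file_grip and the x axis of blue_edge, either way round below 0.3 rad and value of joint blue_plate above 0.008 rad and x of file_grip in the frame of blue_edge between -0.02 and 0.02 m), for 0.02 s.
3. first stroke carried through to the rear part of the blade (contact force between file and blue_plate above 0.8 N and y of file_grip in the frame of blue_edge between -0.04 and 0.04 m and angle between the x axis of file_grip and the x axis of blue_edge, either way round below 0.3 rad and value of joint blue_plate above 0.008 rad and x of file_grip in the frame of blue_edge above 0.025 m), for 0.02 s.
4. the file is back at the near side, lifted clear of the edge (contact force between file and blue_plate below 0.01 N and z of file_grip in the frame of blue_edge above 0.035 m and x of file_grip in the frame of blue_edge below -0.02 m), for 0.02 s.
5. the front part of the blade is pressed on the edge again (all of step 1), for 0.02 s.
6. second stroke half-way, the file still biting forward (all of step 2), for 0.02 s.
7. second stroke carried through to the rear part of the blade (all of step 3), for 0.02 s.
8. the file is lowered onto its mat in the fingers, not dropped (x of file_grip in the frame of mat between -0.02 and 0.06 m and y of file_grip in the frame of mat between -0.05 and 0.05 m and angle between file_grip's own z axis and vertical below 0.12 rad and z of file_grip in the frame of mat below 0.044 m and contact force between the fingers and file above 0.5 N), for 0.02 s.
At the end, for the whole second after the job is handed in: After two forward strokes the file lies flat (within 7 degrees) at rest and released on its mat, lengthwise within 17 degrees, file_grip 20 mm behind to 60 mm ahead of the mat's middle and within 50 mm of it sideways (x of file_grip in the frame of mat between -0.02 and 0.06 m and y of file_grip in the frame of mat between -0.05 and 0.05 m and angle between file_grip's own z axis and vertical below 0.12 rad and z of file_grip in the frame of mat below 0.04 m and angle between the x axis of file_grip and the x axis of mat, either way round below 0.3 rad and linear speed of file below 0.02 m/s and contact force between the fingers and file below 0.1 N); the robot touches nothing.
It fails at once if the file is dragged backward on the blue plate (flex below -0.012 rad in the middle of the blade) (value of joint blue_plate below -0.012 rad and x of file_grip in the frame of blue_edge between -0.02 and 0.02 m).
It fails at once if the file presses harder than 25 N on the blue plate (contact force between file and blue_plate above 25 N).
It fails at once if the grey plate or its clamp is touched by the file, the arm or the fingers (contact force between any of file, the arm, the fingers and grey_clamp above 0.5 N).
It also fails if it takes over 61 s, if anything falls off the work surface, if the arm or the gripper's body presses on something with over 40 N, if the wrist force passes 120 N, or if a joint passes its speed limit or range.

ROBOT

A 7-joint arm with a two-finger parallel gripper is mounted at the origin on the work surface. World frame = base frame: x ahead of the robot, y to its left, z up, the work surface at z = 0. Lengths are in m, angles in rad, forces in N, time in s.
With the tool pointing down it reaches from about 0.425 to 0.925 m from the base axis. Payload 6.8 kg.
Tool frame: the origin (TCP) lies on the front face of the gripper's body, between the roots of the fingers; the fingertips stand 73 mm ahead of it and the grasp point (between the pads) lies 54 mm ahead of it (tcp_to_tips is the distance from the TCP to the fingertips, in m); z points along the fingers, x is the direction in which the jaws open and shut, and the axes are right-handed (so a half turn about z gives the same grasp; the last joint's range is limited). The gripper opens to 85 mm and grips with 20 to 120 N. Pads are 22 mm wide; open, the fingers measure 114 mm over their backs; the gripper's body (76 mm by 85 mm) begins 54 mm behind the grasp point. The pads swing forward as they close: fully open they stand 13 mm farther back than shut.
Start: joints at [1.211, 0.477, 0.022, 1.555, -0.011, 1.109, -0.083], TCP at [0.168, -0.654, 0.304] pointing down, gripper open.
Joint ranges: [-2.96, 2.96], [-0.34, 2.1], [-1.41, 1.46], [0.24, 2.44], [-1.37, 4.51], [0.17, 1.92], [-2.96, 2.96]. Speed limits (rad/s): [2.39, 2.39, 3.14, 3.14, 3.14, 3.14, 3.14].

INTERFACE

Orientations are given as a unit quaternion [w, x, y, z].
In Python, from station import get_obs, read_camera, hand_in, look_for, silhouettes, tcp_to_tips gives the robot as it stands. The module is installed in compiled form; this text tells all that it offers.
- The arm moves only by the tool apply_moves, never from a script. Its argument "moves" is a list of rows, each a list of 3 entries, a list of its own where there are three numbers: the shift along the tool's x, y, z in units of 25 mm (1.0 is 25 mm), then the turn, a rotation vector about the tool's x, y, z in units of 10 degrees (1.0 is 10 degrees), then the gripper's target within -1 to 1 (fully open at 1, half-way at 0, shut at -1). In form: [[[dx, dy, dz], [rx, ry, rz], jaw], ...]. A call has 1 to 20 rows; each row is the pose to reach, as a shift and turn from the pose commanded when the call began, along the tool's axes at that moment; what a row does not reach only later rows make up. A row lasts 1/8 s, in which the tool goes at most 62.5 mm and 10.7 degrees, less where a joint would pass 70% of its speed; a pose out of reach is approached as far as the arm can. A call with a gripper value outside its range is refused whole. The fingers move at their own pace and stop on an object; "force" is the grip in N (left out, the last holds). Time passes only in rows, so rows that repeat a pose let the fingers close. It gives the time, the measured TCP pose, the force and the opening at its end, in the units of the state.
- get_obs(): the state, without advancing time (a new reading comes with each control period).
- read_camera(name): name is "scene" or "top" or "wrist"; returns a dict with "color" (400x640x3 uint8, red, green, blue), "mtx" (3x3 intrinsics, pixels), "k1" (the pictures are not rectified: a ray, as slopes to the right and down, at radius r is drawn at 1 + k1 r^2 times it, then the intrinsics apply), "eye" and "rotation" of the camera in the world; the wrist camera has in their place "hand_eye" (4x4, takes a point from camera to tool coordinates, whose origin is the TCP and whose axes are the tool frame's). Camera axes: x right, y up, looking along -z (the intrinsics and any distortion apply to the point x, -y, -z); pixel columns grow to the right and rows downward; lengths in m; the calibration is good to about 2 mm. A picture is of the moment at which its call begins: read the wrist's pose just before it. There is no depth.
- hand_in(): hands the job in, once; it reports no verdict.
Trained networks look in the newest picture that a camera, given by its name, has taken for a name from the list of things; names that differ only in an ending like _2 or _b are one class to them, and where a whole thing is asked for, a point or a joint stands for the part that bears it (a point fixed in the world has none). Each returns a list of dicts, best first, with "conf" (0 to 1); they miss things now and then, are a little off and sometimes report something else, mostly with a low value. They report only what shows in the picture. A call takes as long as a camera call. They do not tell look-alikes from the thing itself.
- look_for(camera, query): "pixel" ([row, column] in pixels, amid what is visible of it).
- silhouettes(camera, query): "mask" (400x640 bool, what is visible of it) and "pixel" ([row, column] in pixels, amid what is visible of it).
The state is a dict: "t": time; "q": joint angles; "joint_vel": joint speeds; "joint_torque": joint torques, N m; "eef_pos": TCP position; "tool_rot": TCP orientation; "contact_force": force on the tool from outside, world axes, zero at the start; "torque": the same for the moment, N m; "gripper_width": opening from 0.0 (shut) to 1.0 (fully open).
Only numpy, scipy, OpenCV 4.12 (cv2) and the standard library are available. Lean on these libraries where they do the work, as an engineer would, in place of code of your own. Each camera call takes 0.05 s, during which the arm holds its last target.

## Working session

There is one attempt and no reset: what is moved stays moved. The work goes in short steps, Python scripts to look and compute and a tool call to move; the robot and the scene stay as the last step left them, time stands still between calls to the robot, and variables do not carry over. Pictures are saved under pics/ and viewed, and the job is handed in when it is done.

Besides the shell and the picture viewer there is one more tool, called after "Request:" as a command line: name --argument value ..., lists and objects as JSON in quotes. apply_moves: Moves the arm, as the interface text tells. Its arguments: {"type":"object","properties":{"moves":{"type":"array"},"force":{"type":"number"}},"required":["moves"]}

```bash
mkdir -p pics
cat > h.py <<'E'
import numpy as np, cv2
from station import *
def K(c): return np.array(c["mtx"])
def project(c,P):
    R=np.array(c["rotation"]);p=(np.atleast_2d(P)-np.array(c["eye"]))@R
    x=p[:,0]/-p[:,2];y=-p[:,1]/-p[:,2];r2=x*x+y*y;f=1+c["k1"]*r2
    m=K(c);return np.c_[m[0,0]*x*f+m[0,2],m[1,1]*y*f+m[1,2]]
def ray(c,uv):
    m=K(c);d=np.array([(uv[0]-m[0,2])/m[0,0],(uv[1]-m[1,2])/m[1,1]]);s=d.copy()
    for _ in range(20): s=d/(1+c["k1"]*(s@s))
    v=np.array([s[0],-s[1],-1.]);return np.array(c["rotation"])@v
def onz(c,uv,z):
    v=ray(c,uv);e=np.array(c["eye"]);return e+v*(z-e[2])/v[2]
def save(n,im): cv2.imwrite("pics/"+n,np.ascontiguousarray(im[...,::-1]))
E
python3 - <<'E'
from h import *
o=get_obs();print({k:np.round(v,4) for k,v in o.items()})
import pickle
for n in ["scene","top"]:
    c=read_camera(n);save(n+"0.png",c["color"]);pickle.dump(c,open(n+".pkl","wb"))
    print(n,c["eye"],c["k1"])
    for q in ["file_grip","blue_edge","blue_clamp","mat","grey_edge","blue_plate"]:
        try: print(q,[(np.round(d["pixel"]),round(d["conf"],2)) for d in look_for(n,q)])
        except Exception as e: print(q,e)
E
```

```text
{'t': np.float64(0.0), 'q': array([ 1.2109,  0.4778,  0.0223,  1.5565, -0.0115,  1.1093, -0.0831]), 'joint_vel': array([ 0.002 , -0.0004, -0.0006, -0.0003, -0.0008,  0.0008,  0.    ]), 'joint_torque': array([ 6.00000e-04, -5.96439e+01,  1.60790e+00, -2.81190e+01,
        1.25000e-02,  9.20000e-03, -0.00000e+00]), 'eef_pos': array([ 0.1681, -0.6533,  0.3029]), 'tool_rot': array([-5.000e-04,  7.903e-01, -6.127e-01, -8.000e-04]), 'contact_force': array([ 0.4669, -0.6456,  0.5589]), 'torque': array([ 0.0065, -0.0049, -0.0453]), 'gripper_width': np.float64(0.9992)}
scene [ 0.98891138 -0.27367433  0.93781516] -0.06835687884414864
file_grip [(array([246., 347.]), 0.8)]
blue_edge [(array([320., 297.]), 0.72), (array([117., 357.]), 0.69), (array([194., 236.]), 0.55), (array([218., 398.]), 0.48)]
blue_clamp [(array([229., 401.]), 0.77), (array([206., 245.]), 0.65), (array([129., 359.]), 0.6), (array([330., 296.]), 0.57)]
mat [(array([232., 399.]), 0.71), (array([254., 341.]), 0.66)]
grey_edge [(array([275., 264.]), 0.67)]
blue_plate [(array([192., 237.]), 0.72), (array([215., 404.]), 0.71), (array([321., 293.]), 0.51), (array([116., 360.]), 0.45)]
top [0.32666822 0.02652779 1.23593479] -0.12964805799349138
file_grip [(array([172., 305.]), 0.97)]
blue_edge [(array([154., 239.]), 0.72), (array([267., 385.]), 0.67), (array([313., 195.]), 0.64), (array([158., 244.]), 0.54), (array([107., 396.]), 0.48), (array([172., 315.]), 0.44)]
blue_clamp [(array([160., 241.]), 0.94), (array([269., 386.]), 0.78), (array([117., 390.]), 0.66), (array([313., 198.]), 0.57)]
mat [(array([173., 315.]), 0.87)]
grey_edge [(array([180., 394.]), 0.61)]
blue_plate [(array([316., 193.]), 0.72), (array([107., 388.]), 0.64), (array([152., 243.]), 0.59), (array([273., 388.]), 0.46)]
```

View pics/scene0.png

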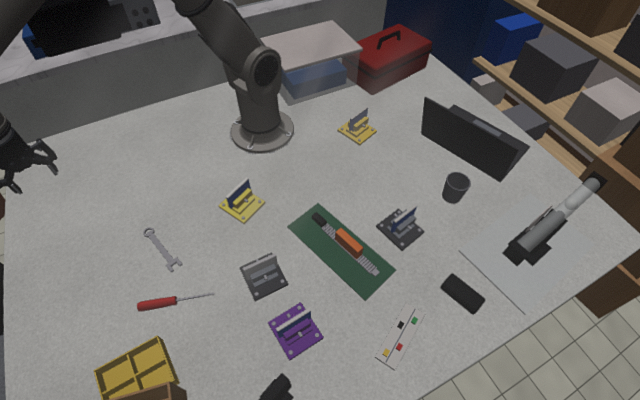

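View pics/top0.png

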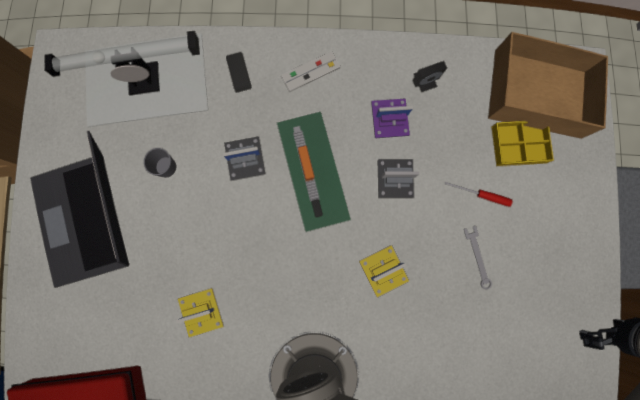

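The top view has five clamps (row, col): dark base with blue plate (158,243), bare grey plate (178,396), purple base (117,390), and two yellow bases (269,386) and (313,198). The dark-base one at (158,243) fits blue_clamp, because the purple and yellow ones are look-alikes and the one at (178,396) is the grey plate. I'll check this in an enlarged crop.

Run:
```python
from h import *
import pickle
t=pickle.load(open("top.pkl","rb"));s=pickle.load(open("scene.pkl","rb"))
a=cv2.resize(t["color"][90:240,210:360],(600,600),interpolation=cv2.INTER_CUBIC)
save("crop_top.png",a)
b=cv2.resize(s["color"][190:310,270:430],(800,600),interpolation=cv2.INTER_CUBIC)
save("crop_scene.png",b)
for q in ["mat","file_grip","blue_clamp","blue_plate"]:
    for d in silhouettes("top",q):
        m=d["mask"];ys,xs=np.nonzero(m);r=cv2.minAreaRect(np.c_[xs,ys].astype(np.float32))
        print(q,round(d["conf"],2),np.round(d["pixel"]),m.sum(),np.round(r[0],1),np.round(r[1],1),round(r[2],1))
for n,uv,z in [("grip",(305.5,165),.054),("mat",(314,171),.004),("edge",(241,155),.09),("grey",(400,176),.09)]:
    print(n,onz(t,uv,z))
```

```text
mat 0.71 [170. 314.] 4354 [312.9 171.1] [113.8  47.7] 75.1
file_grip 0.7 [166. 305.] 901 [307.1 171.4] [92.4 11.2] 76.0
blue_clamp 0.8 [118. 390.] 1319 [392.7 117.8] [37.5 40.2] 85.6
blue_clamp 0.78 [314. 200.] 1520 [196.3 313.4] [42.2 45.1] 72.3
blue_clamp 0.69 [157. 241.] 1455 [243.2 158.1] [40.7 38.5] 79.2
blue_clamp 0.62 [268. 389.] 1491 [385.1 270.2] [41.5 39.4] 64.8
blue_plate 0.73 [270. 391.] 238 [388.5 271.5] [ 6.7 37.1] 63.4
blue_plate 0.72 [154. 244.] 219 [241.  153.2] [ 7.2 34.2] 79.9
blue_plate 0.59 [107. 395.] 263 [394.  110.5] [ 9. 34.] 90.0
blue_plate 0.56 [317. 199.] 173 [194.6 315.2] [ 5.1 40.8] 72.8Traceback (most recent call last):
  File "<stdin>", line 13, in <module>
  File "h.py", line 13, in onz
    v=ray(c,uv);e=np.array(c["eye"]);return e+v*(z-e[2])/v[2]
  File "h.py", line 11, in ray
    v=np.array([s[0],-s[1],-1.]);return np.array(c["rotation"])@v
                                        ~~~~~~~~~~~~~~~~~~~~~~~^~
ValueError: matmul: Input operand 1 has a mismatch in its core dimension 0, with gufunc signature (n?,k),(k,m?)->(n?,m?) (size 3 is different from 4)
```

View pics/crop_top.png

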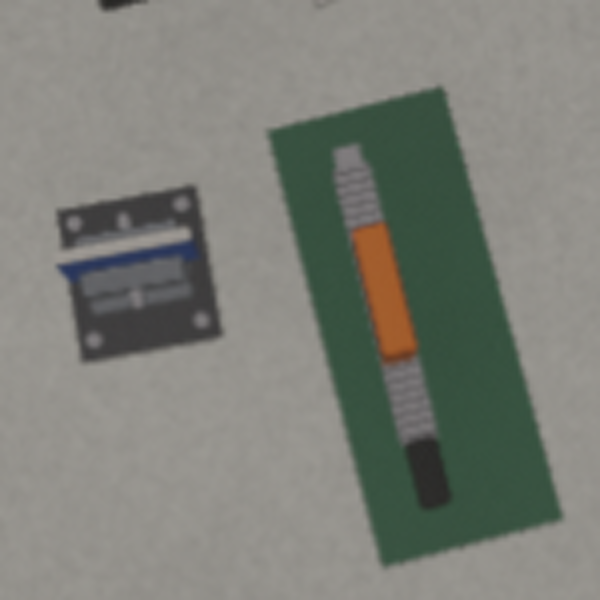

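View pics/crop_scene.png

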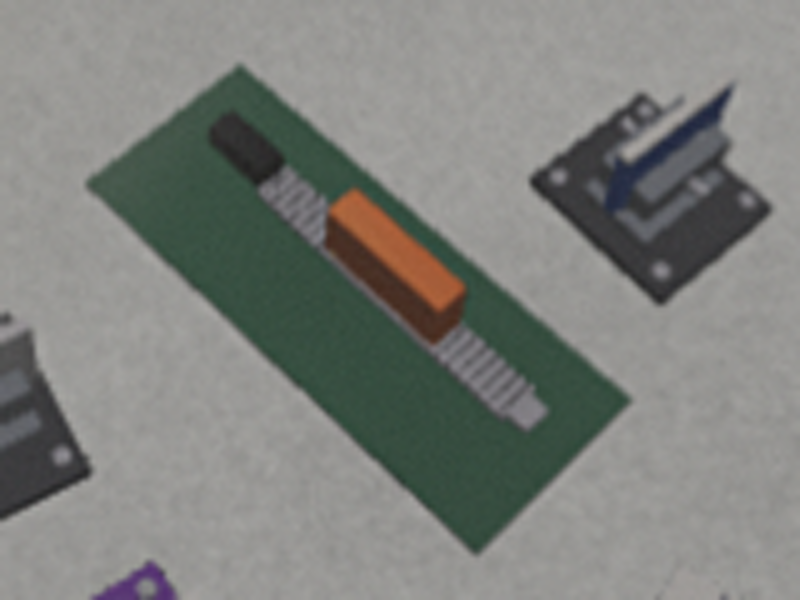

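```bash
sed -i 's/np.array(c\["rotation"\])/rot(c)/g' h.py
cat >> h.py <<'E'
from scipy.spatial.transform import Rotation as Rn
def rot(c):
    r=np.array(c["rotation"]); return Rn.from_quat(np.roll(r,-1)).as_matrix() if r.size==4 else r
E
python3 - <<'E'
from h import *
import pickle
t=pickle.load(open("top.pkl","rb"));s=pickle.load(open("scene.pkl","rb"))
def T(p): return (p[0]/4+210-.375,p[1]/4+90-.375)
def S(p): return (p[0]/5+270-.4,p[1]/5+190-.4)
def go(n,pts,z,c,f):
    P=np.array([onz(c,f(p),z)[:2] for p in pts]);print(n,np.round(P,4).tolist(),"mean",P.mean(0).round(4))
    return P
go("matT",[(270,130),(443,88),(562,520),(384,566)],.004,t,T)
go("matS",[(240,66),(630,400),(476,553),(87,184)],.004,s,S)
go("gripT",[(352,230),(382,223),(417,350),(385,360)],.054,t,T)
go("gripS",[(355,188),(465,290),(438,314),(328,212)],.054,s,S)
go("tip/heel",[(347,147),(436,506)],.009,t,T)
go("edgeT",[(58,258),(192,233)],.09,t,T)
go("edgeS",[(626,160),(735,85)],.09,s,S)
go("baseT",[(58,210),(193,186),(222,335),(82,361)],.01,t,T)
go("baseS",[(530,180),(642,94),(772,208),(661,304)],.01,s,S)
go("greyT",[(384,176),(417,176)],.09,t,lambda p:p)
E
```

```text
matT [[0.6957, 0.1225], [0.7303, 0.001], [0.4256, -0.0889], [0.3905, 0.0326]] mean [0.5605 0.0168]
matS [[0.3914, 0.0324], [0.6955, 0.1237], [0.7323, 0.0005], [0.4282, -0.0898]] mean [0.5618 0.0167]
gripT [[0.6128, 0.0607], [0.6182, 0.0407], [0.5323, 0.0147], [0.5249, 0.0358]] mean [0.572 0.038]
gripS [[0.5294, 0.036], [0.6145, 0.0581], [0.6206, 0.0373], [0.5365, 0.0146]] mean [0.5753 0.0365]
tip/heel [[0.6834, 0.0675], [0.4323, -0.0018]] mean [0.5578 0.0328]
edgeT [[0.5801, 0.2508], [0.5991, 0.1639]] mean [0.5896 0.2074]
edgeS [[0.6003, 0.1669], [0.5861, 0.2521]] mean [0.5932 0.2095]
baseT [[0.6322, 0.2685], [0.6518, 0.1743], [0.5465, 0.1494], [0.5255, 0.2458]] mean [0.589  0.2095]
baseS [[0.5492, 0.1484], [0.5273, 0.2451], [0.6321, 0.268], [0.6552, 0.1711]] mean [0.591  0.2081]
greyT [[0.5348, -0.1669], [0.5377, -0.2539]] mean [ 0.5362 -0.2104]
```

The crop confirms it: a dark grey base with a blue plate and white edge, at crop (130,250). The file lies on the mat with its tip away from the robot. Both cameras agree within about 3 mm. Next I move above the grip.

```bash
cat >> h.py <<'E'
def plan(P,yawdeg,o=None):
    """world TCP target, tool-x heading; tool straight down -> units"""
    o=o or get_obs();R=Rn.from_quat(np.roll(np.array(o["tool_rot"]),-1)).as_matrix()
    a=np.radians(yawdeg);X=np.array([np.cos(a),np.sin(a),0]);Z=np.array([0,0,-1.]);Rt=np.c_[X,np.cross(Z,X),Z]
    d=R.T@(np.array(P)-np.array(o["eef_pos"]))/.025
    w=np.degrees(Rn.from_matrix(R.T@Rt).as_rotvec())/10
    return d.round(3),w.round(3)
E
python3 - <<'E'
from h import *
print(plan([.5737,.0373,.25],-74.2))
E
```

```text
(array([-22.729, -22.595,   2.156]), array([-0.   , -0.   , -0.137]))
```

Request:
apply_moves --moves '[[[-1.5,-1.5,0.1],[0,0,0],1],[[-3.2,-3.2,0.3],[0,0,0],1],[[-4.9,-4.9,0.5],[0,0,0],1],[[-6.6,-6.6,0.6],[0,0,0],1],[[-8.3,-8.2,0.8],[0,0,0],1],[[-10,-9.9,1],[0,0,0],1],[[-11.7,-11.6,1.1],[0,0,0],1],[[-13.4,-13.3,1.3],[0,0,0],1],[[-15.1,-15,1.4],[0,0,0],1],[[-16.8,-16.7,1.6],[0,0,0],1],[[-18.5,-18.4,1.8],[0,0,-0.1],1],[[-20,-19.9,1.9],[0,0,-0.13],1],[[-21.5,-21.4,2.1],[0,0,-0.137],1],[[-22.4,-22.3,2.156],[0,0,-0.137],1],[[-22.73,-22.6,2.156],[0,0,-0.137],1],[[-22.73,-22.6,2.156],[0,0,-0.137],1],[[-22.73,-22.6,2.156],[0,0,-0.137],1],[[-22.73,-22.6,2.156],[0,0,-0.137],1]]'

```text
t: 3.15
eef_pos: [0.5734, 0.0357, 0.2501]
tool_rot: [0.0, 0.797, -0.604, 0.0]
contact_force: [-0.3, -0.6, 0.0]
gripper_width: 1.002
```

Run:
```python
from h import *
o=get_obs();c=read_camera("wrist");save("w1.png",c["color"])
print(o["t"],o["eef_pos"],o["tool_rot"],o["q"],o["contact_force"])
import pickle;pickle.dump((o,c),open("w1.pkl","wb"))
print(c["hand_eye"],[(d["pixel"],d["conf"]) for d in look_for("wrist","file_grip")])
print(plan([.5737,.0373,.25],-74.2))
```

```text
3.15 [0.57344526 0.0357342  0.25012878] [ 3.29853961e-04  7.96905428e-01 -6.04103953e-01  2.10661195e-04] [ 0.11321944  0.39577195 -0.35995589  1.83434164  0.16968273  0.94162374
 -1.61881061] [-0.31300186 -0.57153233  0.01262062]
[[ 9.99999294e-01  8.48158618e-04 -8.31771190e-04  2.07321347e-04]
 [ 5.78927769e-04 -9.59346613e-01 -2.82229945e-01 -7.29892932e-02]
 [-1.03733263e-03  2.82229264e-01 -9.59346427e-01 -7.04888598e-02]
 [ 0.00000000e+00  0.00000000e+00  0.00000000e+00  1.00000000e+00]] [([177.4, 320.9], 0.96)]
(array([-0.037, -0.015,  0.006]), array([ 0.   , -0.003, -0.009]))
```

View pics/w1.png

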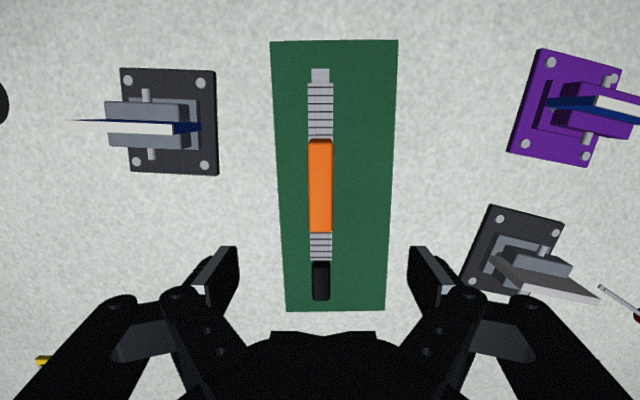

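```bash
cat >> h.py <<'E'
def wcam(o,c):
    H=np.array(c["hand_eye"]);R=Rn.from_quat(np.roll(np.array(o["tool_rot"]),-1)).as_matrix()
    return dict(c,rotation=R@H[:3,:3],eye=np.array(o["eef_pos"])+R@H[:3,3])
E
python3 - <<'E'
from h import *
import pickle
o,c=pickle.load(open("w1.pkl","rb"));w=wcam(o,c)
for n,P,z in [("grip",[(309,140),(332,140),(332,233),(308,233)],.054),("bladetipheel",[(320,69),(320,300)],.01),("mat",[(270,42),(398,40),(385,310),(286,311)],.004),("base",[(120,67),(215,70),(218,175),(129,172)],.01)]:
    Q=np.array([onz(w,p,z)[:2] for p in P]);print(n,Q.round(4).tolist(),Q.mean(0).round(4))
save("w1crop.png",cv2.resize(c["color"][60:180,60:230],(800,565),interpolation=cv2.INTER_CUBIC))
def fr(O,yaw):
    a=np.radians(yaw);return np.array([[np.cos(a),-np.sin(a)],[np.sin(a),np.cos(a)]]),O
R,O=fr([.5905,.2083],12.3)
P=np.array([np.r_[O+R@[sx*.004,sy*.045],.09] for sx,sy in [(-1,-1),(-1,1),(1,1),(1,-1)]])
print(project(w,P).round(1).tolist())
R,O=fr([.5737,.0373],15.8)
P=np.array([np.r_[O+R@[sx*.045,sy*.012],.054] for sx,sy in [(-1,-1),(-1,1),(1,1),(1,-1)]])
print(project(w,P).round(1).tolist())
E
```

```text
grip [[0.618, 0.0605], [0.6237, 0.0403], [0.5355, 0.0148], [0.529, 0.0379]] [0.5766 0.0384]
bladetipheel [[0.6849, 0.069], [0.4253, -0.003]] [0.5551 0.033 ]
mat [[0.697, 0.1245], [0.7338, 0.0013], [0.4286, -0.0904], [0.3926, 0.0342]] [0.563  0.0174]
base [[0.6348, 0.2684], [0.6563, 0.1712], [0.5501, 0.1487], [0.5266, 0.2476]] [0.592 0.209]
[[175.4, 136.3], [69.2, 131.8], [67.7, 121.8], [174.7, 126.1]]
[[332.7, 235.0], [308.8, 235.0], [307.2, 144.4], [333.4, 144.3]]
```

View pics/w1crop.png

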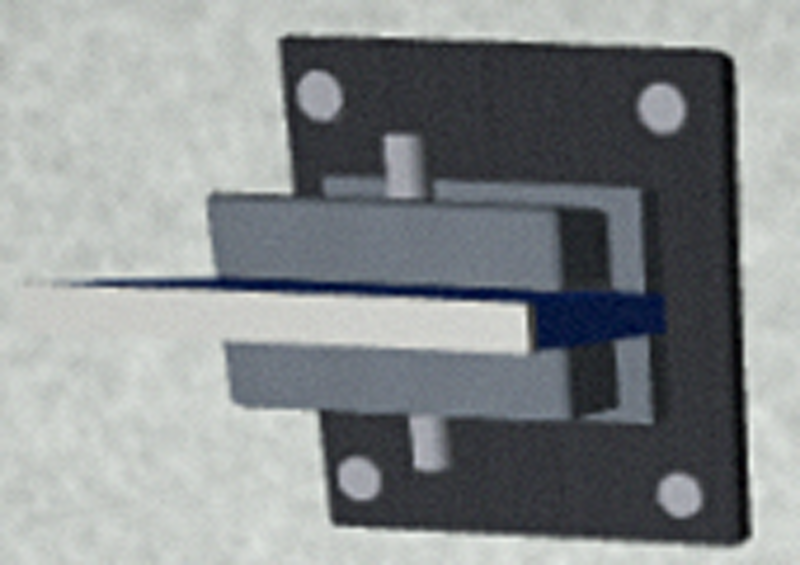

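Run:
```python
from h import *
print(plan([.5755,.038,.092],-74.3))
```

```text
(array([-0.048, -0.092,  6.326]), array([ 0.   , -0.003,  0.001]))
```

Request:
apply_moves --moves '[[[-0.04,-0.09,1.0],[0,0,0],1],[[-0.04,-0.09,2.2],[0,0,0],1],[[-0.04,-0.09,3.4],[0,0,0],1],[[-0.04,-0.09,4.6],[0,0,0],1],[[-0.04,-0.09,5.6],[0,0,0],1],[[-0.04,-0.09,6.2],[0,0,0],1],[[-0.04,-0.09,6.32],[0,0,0],1],[[-0.04,-0.09,6.32],[0,0,0],1],[[-0.04,-0.09,6.32],[0,0,0],-1],[[-0.04,-0.09,6.32],[0,0,0],-1],[[-0.04,-0.09,6.32],[0,0,0],-1],[[-0.04,-0.09,6.32],[0,0,0],-1],[[-0.04,-0.09,6.32],[0,0,0],-1],[[-0.04,-0.09,6.32],[0,0,0],-1],[[-0.04,-0.09,6.32],[0,0,0],-1],[[-0.04,-0.09,6.32],[0,0,0],-1]]' --force 90

```text
t: 5.25
eef_pos: [0.576, 0.0389, 0.0925]
tool_rot: [-0.0, 0.798, -0.603, 0.0]
contact_force: [-0.5, -0.7, 6.1]
gripper_width: 0.272
```

Run:
```python
from h import *
o=get_obs();c=read_camera("wrist");save("w2.png",c["color"])
print(o["t"],o["eef_pos"],o["gripper_width"],o["contact_force"])
```

```text
5.25 [0.57601638 0.0388992  0.09249062] 0.2721753743635363 [-0.46290487 -0.677623    6.0923696 ]
```

View pics/w2.png

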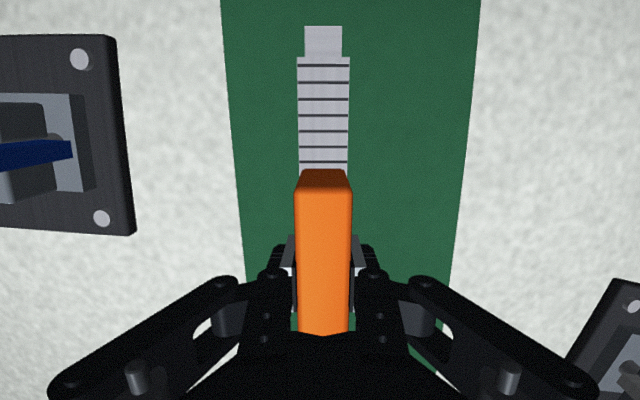

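Run:
```python
from h import *
print(plan([.5431,.1988,.22],-77.7));print(plan([.5431,.1988,.19],-77.7))
```

```text
(array([-6.512, -0.477, -5.102]), array([-0.004, -0.002,  0.349]))
(array([-6.513, -0.476, -3.902]), array([-0.004, -0.002,  0.349]))
```

Request:
apply_moves --moves '[[[0,0,-0.4],[0,0,0],-1],[[0,0,-1.2],[0,0,0],-1],[[0,0,-2.2],[0,0,0],-1],[[0,0,-3.3],[0,0,0],-1],[[0,0,-4.4],[0,0,0],-1],[[-0.5,0,-5.1],[0,0,0.05],-1],[[-1.5,-0.1,-5.1],[0,0,0.1],-1],[[-2.7,-0.2,-5.1],[0,0,0.2],-1],[[-4.0,-0.3,-5.1],[0,0,0.3],-1],[[-5.2,-0.4,-5.1],[0,0,0.35],-1],[[-6.1,-0.48,-5.1],[0,0,0.35],-1],[[-6.5,-0.48,-5.1],[0,0,0.35],-1],[[-6.51,-0.48,-5.1],[0,0,0.35],-1],[[-6.51,-0.48,-5.1],[0,0,0.35],-1],[[-6.51,-0.48,-5.1],[0,0,0.35],-1]]'

```text
t: 7.18
eef_pos: [0.5433, 0.1976, 0.2194]
tool_rot: [0.0, 0.778, -0.628, 0.0]
contact_force: [-0.1, -1.0, -2.6]
gripper_width: 0.265
```

Run:
```python
from h import *
import pickle
o=get_obs();c=read_camera("wrist");save("w3.png",c["color"]);t=read_camera("top");s=read_camera("scene")
pickle.dump((o,c,t,s),open("w3.pkl","wb"))
print(o["t"],o["eef_pos"],o["gripper_width"],o["contact_force"],o["torque"])
print(plan([.5431,.1988,.18],-77.7))
a=cv2.resize(t["color"][90:210,180:340],(800,600),interpolation=cv2.INTER_CUBIC);save("t3.png",a)
b=cv2.resize(s["color"][150:270,330:490],(800,600),interpolation=cv2.INTER_CUBIC);save("s3.png",b)
```

```text
7.175 [0.54327093 0.19756305 0.21944445] 0.26527128977647024 [-0.09668013 -0.9718421  -2.5804453 ] [ 0.00769045 -0.01200727  0.00175979]
(array([-0.025, -0.004,  1.579]), array([ 0.   , -0.001, -0.006]))
```

View pics/w3.png

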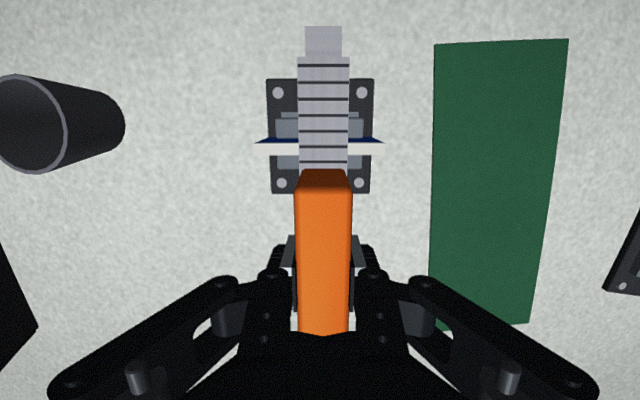

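View pics/s3.png

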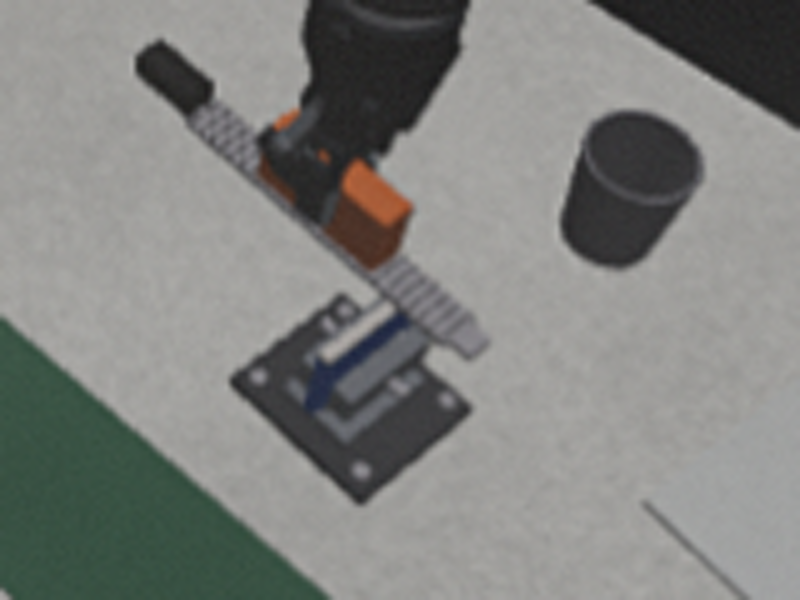

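Request:
apply_moves --moves '[[[-0.02,0,0.5],[0,0,0],-1],[[-0.02,0,1.1],[0,0,0],-1],[[-0.02,0,1.4],[0,0,0],-1],[[-0.02,0,1.55],[0,0,0],-1],[[-0.02,0,1.65],[0,0,0],-1],[[-0.02,0,1.7],[0,0,0],-1],[[-0.02,0,1.75],[0,0,0],-1],[[-0.02,0,1.8],[0,0,0],-1],[[-0.02,0,1.8],[0,0,0],-1],[[-0.02,0,1.8],[0,0,0],-1]]'

```text
t: 8.57
eef_pos: [0.5431, 0.1994, 0.1748]
tool_rot: [-0.0, 0.779, -0.627, 0.0]
contact_force: [-1.0, -0.7, 1.0]
gripper_width: 0.263
```

Run:
```python
from h import *
import pickle
o=get_obs();c=read_camera("wrist");save("w4.png",c["color"]);s=read_camera("scene")
print(o["t"],o["eef_pos"],o["contact_force"],o["torque"])
b=cv2.resize(s["color"][150:270,330:490],(800,600),interpolation=cv2.INTER_CUBIC);save("s4.png",b)
R=[.97704,.21303]
print(plan([.5431+.1*R[0],.1988+.1*R[1],.1745],-77.7))
```

```text
8.575 [0.54307448 0.19943257 0.17481891] [-0.98929758 -0.67605738  0.97505591] [ 0.05517918 -0.11431416  0.0394356 ]
(array([ 0.026, -3.998,  0.012]), array([-0.003,  0.001,  0.   ]))
```

View pics/s4.png

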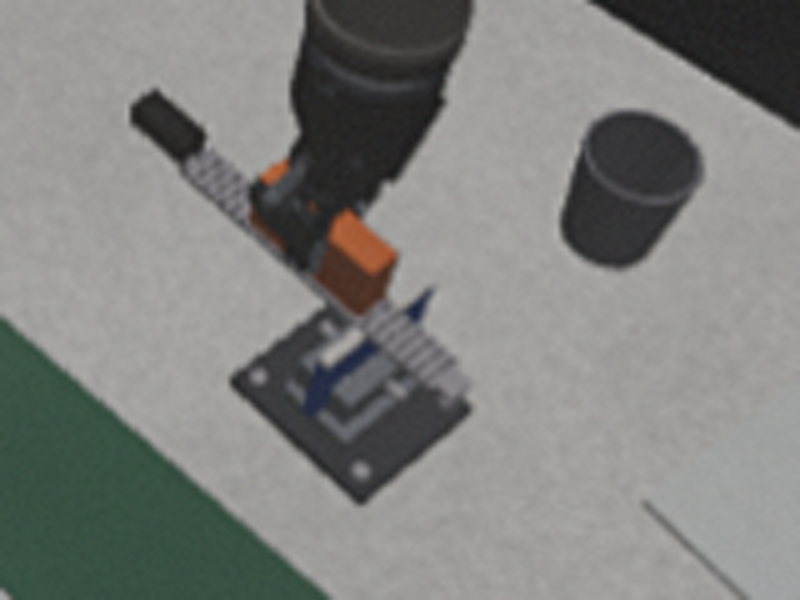

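View pics/w4.png

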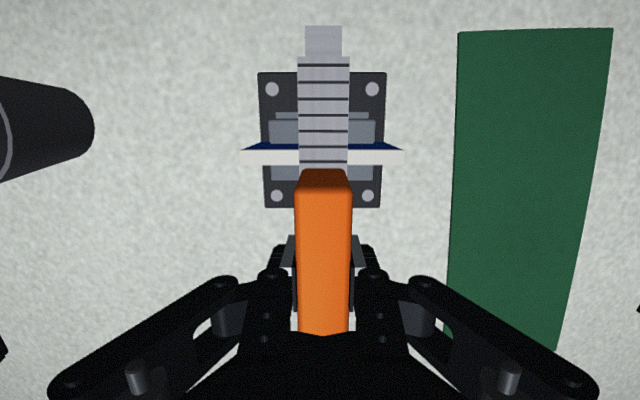

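Request:
apply_moves --moves '[[[0,-0.15,0.03],[0,0,0],-1],[[0,-0.45,0.04],[0,0,0],-1],[[0.01,-0.8,0.04],[0,0,0],-1],[[0.01,-1.15,0.04],[0,0,0],-1],[[0.01,-1.5,0.04],[0,0,0],-1],[[0.01,-1.85,0.04],[0,0,0],-1],[[0.01,-2.2,0.04],[0,0,0],-1]]'

```text
t: 9.55
eef_pos: [0.5975, 0.2108, 0.1736]
tool_rot: [-0.0, 0.779, -0.627, 0.0]
contact_force: [-4.2, 0.7, 3.4]
gripper_width: 0.27
```

Request:
apply_moves --moves '[[[0,-0.35,0],[0,0,0],-1],[[0,-0.7,0],[0,0,0],-1],[[0,-1.05,0],[0,0,0],-1],[[0,-1.4,0],[0,0,0],-1],[[0,-1.7,0],[0,0,0],-1],[[0,-1.9,0],[0,0,0],-1]]'

```text
t: 10.3
eef_pos: [0.6434, 0.2209, 0.1734]
tool_rot: [0.0, 0.779, -0.627, -0.0]
contact_force: [-3.4, -0.9, 2.4]
gripper_width: 0.266
```

Run:
```python
from h import *
o=get_obs();c=read_camera("wrist");save("w5.png",c["color"]);s=read_camera("scene")
print(o["t"],o["eef_pos"],o["contact_force"],o["torque"])
b=cv2.resize(s["color"][150:270,330:490],(800,600),interpolation=cv2.INTER_CUBIC);save("s5.png",b)
print((np.array(o["eef_pos"])[:2]-[.592,.2095])@[.97704,.21303])
```

```text
10.3 [0.64340749 0.22093695 0.17337972] [-3.36589606 -0.89253913  2.39592927] [-0.19818269  0.9035236  -0.02289302]
0.052663587732170156
```

View pics/s5.png

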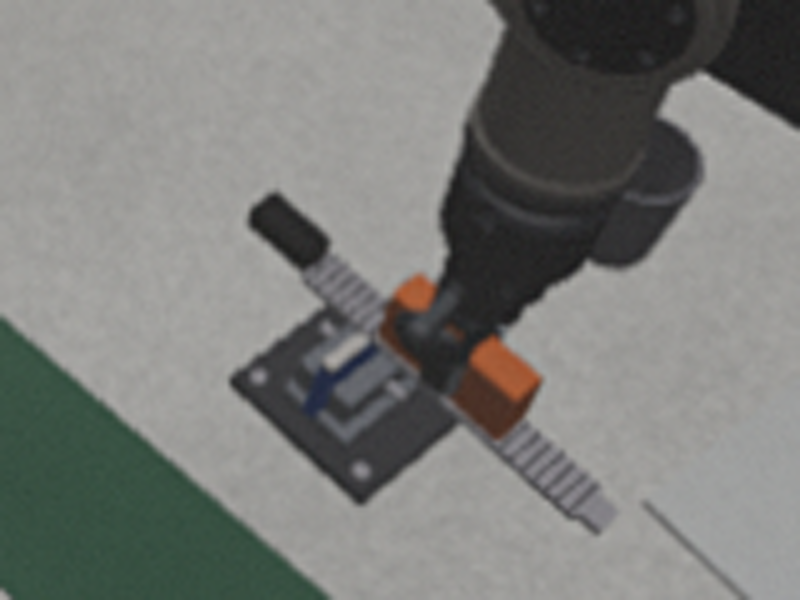

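Request:
apply_moves --moves '[[[0,-0.05,-0.3],[0,0,0],-1],[[0,-0.05,-0.9],[0,0,0],-1],[[0,-0.05,-1.5],[0,0,0],-1],[[0,0,-1.85],[0,0,0],-1],[[0,0.5,-1.85],[0,0,0],-1],[[0,1.2,-1.85],[0,0,0],-1],[[0,2.0,-1.85],[0,0,0],-1],[[0,2.8,-1.85],[0,0,0],-1],[[0,3.6,-1.85],[0,0,0],-1],[[0,4.05,-1.85],[0,0,0],-1],[[0,4.1,-1.85],[0,0,0],-1],[[0,4.1,-1.85],[0,0,0],-1],[[0,4.1,-1.85],[0,0,0],-1]]'

```text
t: 12.02
eef_pos: [0.5435, 0.1992, 0.2197]
tool_rot: [-0.0, 0.779, -0.627, 0.0]
contact_force: [0.3, -1.4, -3.2]
gripper_width: 0.271
```

Run:
```python
from h import *
o=get_obs();c=read_camera("wrist");save("w6.png",c["color"]);s=read_camera("scene")
print(o["t"],o["eef_pos"],o["contact_force"],o["torque"])
b=cv2.resize(s["color"][150:270,330:490],(800,600),interpolation=cv2.INTER_CUBIC);save("s6.png",b)
print(plan([.5431,.1988,.174],-77.7))
```

```text
12.025 [0.54347941 0.19919425 0.21974476] [ 0.29911626 -1.36741412 -3.19294412] [ 0.04182218 -0.02822147  0.0323914 ]
(array([0.014, 0.011, 1.827]), array([-0.001,  0.001, -0.001]))
```

View pics/s6.png

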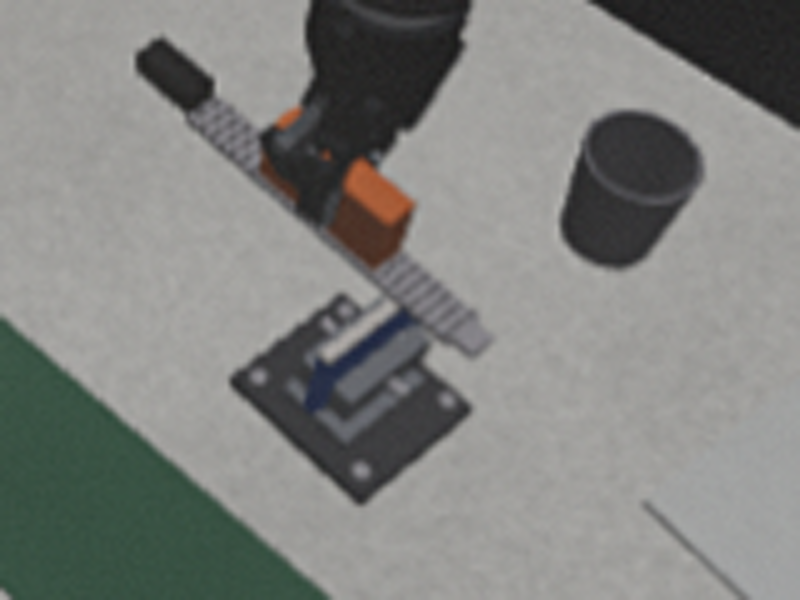

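View pics/w6.png

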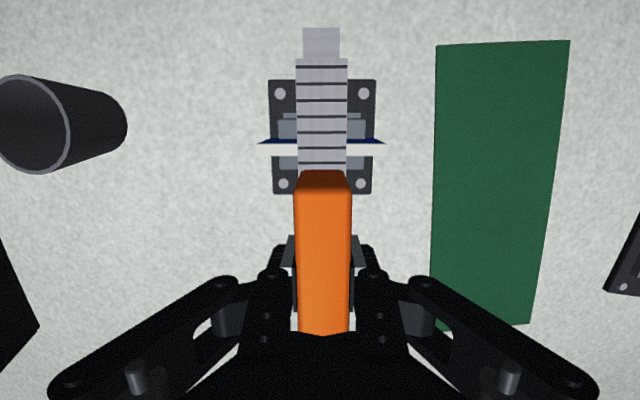

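The file has barely shifted in the grip (tip about 2 px) and the plate is upright again. Now the second stroke.

Request:
apply_moves --moves '[[[0.01,0,0.5],[0,0,0],-1],[[0.01,0,1.1],[0,0,0],-1],[[0.01,0,1.4],[0,0,0],-1],[[0.01,0,1.55],[0,0,0],-1],[[0.01,0,1.65],[0,0,0],-1],[[0.01,0,1.75],[0,0,0],-1],[[0.01,0,1.83],[0,0,0],-1],[[0.01,0,1.83],[0,0,0],-1],[[0.01,0,1.83],[0,0,0],-1]]'

```text
t: 13.25
eef_pos: [0.5433, 0.1989, 0.1745]
tool_rot: [-0.0, 0.779, -0.627, 0.0]
contact_force: [-1.0, -0.6, 1.6]
gripper_width: 0.267
```

Request:
apply_moves --moves '[[[0,-0.15,0],[0,0,0],-1],[[0,-0.45,0],[0,0,0],-1],[[0,-0.8,0],[0,0,0],-1],[[0,-1.15,0],[0,0,0],-1],[[0,-1.5,0],[0,0,0],-1],[[0,-1.85,0],[0,0,0],-1],[[0,-2.2,0],[0,0,0],-1]]'

```text
t: 14.12
eef_pos: [0.5973, 0.2105, 0.1736]
tool_rot: [0.0, 0.779, -0.627, 0.0]
contact_force: [1.0, -2.3, -2.0]
gripper_width: 0.271
```

Request:
apply_moves --moves '[[[0,-0.35,0],[0,0,0],-1],[[0,-0.7,0],[0,0,0],-1],[[0,-1.05,0],[0,0,0],-1],[[0,-1.4,0],[0,0,0],-1],[[0,-1.7,0],[0,0,0],-1],[[0,-1.9,0],[0,0,0],-1]]'

```text
t: 14.88
eef_pos: [0.6433, 0.2207, 0.1739]
tool_rot: [0.0, 0.779, -0.627, -0.0]
contact_force: [-1.2, -0.0, -0.7]
gripper_width: 0.269
```

The second stroke's mid and end forces are weaker than the first's. I'll check before going on.

Run:
```python
from h import *
for i in range(4):
    c=read_camera("wrist");o=get_obs();print(o["t"],o["eef_pos"].round(4),o["contact_force"].round(2),o["torque"].round(3))
save("w7.png",c["color"]);s=read_camera("scene")
b=cv2.resize(s["color"][150:270,330:490],(800,600),interpolation=cv2.INTER_CUBIC);save("s7.png",b)
```

```text
14.925 [0.6438 0.2208 0.174 ] [ 0.06 -0.45 -1.14] [0.001 0.237 0.048]
14.975 [0.6434 0.2207 0.174 ] [-0.61  0.11 -2.38] [-0.088  0.243 -0.003]
15.025 [0.6431 0.2207 0.174 ] [-0.77 -0.88 -1.02] [-0.08   0.229  0.005]
15.075 [0.643  0.2206 0.174 ] [-1.65 -0.04 -1.29] [-0.083  0.176 -0.015]
```

View pics/s7.png

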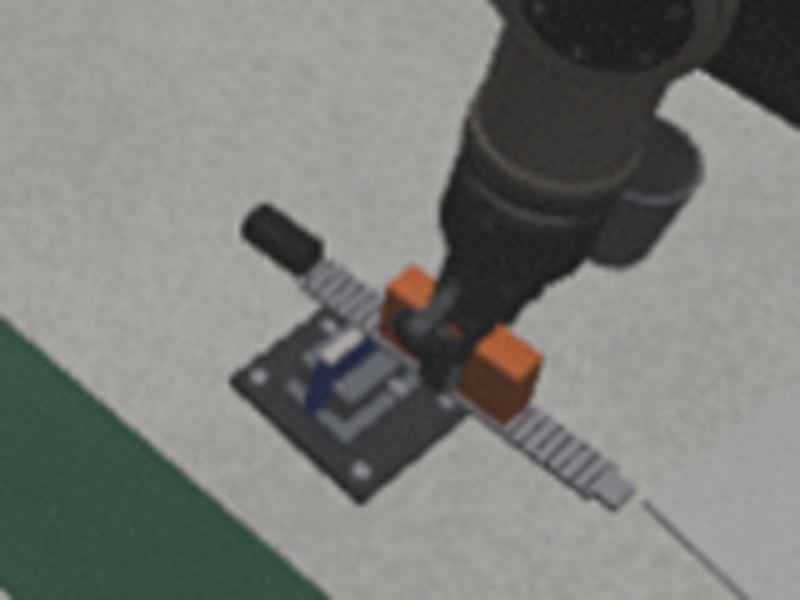

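View pics/w7.png

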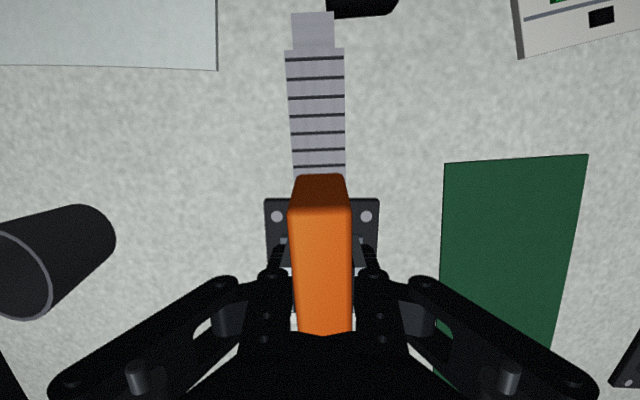

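View pics/w5.png

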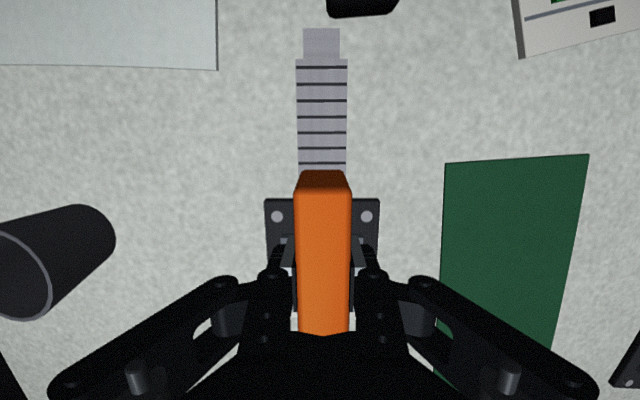

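The file slipped in the fingers during the second stroke: its tip is now raised and slightly turned, so I can't be sure that stroke pressed throughout. I'll lift clear, lay it on the mat, re-grip harder, and do more strokes.

Request:
apply_moves --moves '[[[0,-0.05,-0.3],[0,0,0],-1],[[0,-0.05,-0.9],[0,0,0],-1],[[0,-0.05,-1.5],[0,0,0],-1],[[0,0,-2.2],[0,0,0],-1],[[0,0,-2.8],[0,0,0],-1],[[0,0,-3.0],[0,0,0],-1],[[0,0,-3.0],[0,0,0],-1]]' --force 110

```text
t: 16.0
eef_pos: [0.6431, 0.2206, 0.2493]
tool_rot: [-0.0, 0.779, -0.627, 0.0]
contact_force: [0.3, -0.2, -4.5]
gripper_width: 0.268
```

Run:
```python
from h import *
import pickle
o=get_obs();c=read_camera("wrist");save("w8.png",c["color"]);t=read_camera("top");s=read_camera("scene")
pickle.dump((o,c,t,s),open("w8.pkl","wb"))
print(o["t"],o["eef_pos"].round(4),o["contact_force"].round(2),o["torque"].round(3))
b=cv2.resize(s["color"][150:270,350:510],(800,600),interpolation=cv2.INTER_CUBIC);save("s8.png",b)
```

```text
16.0 [0.6431 0.2206 0.2493] [ 0.32 -0.19 -4.52] [ 0.002 -0.031 -0.04 ]
```

View pics/s8.png

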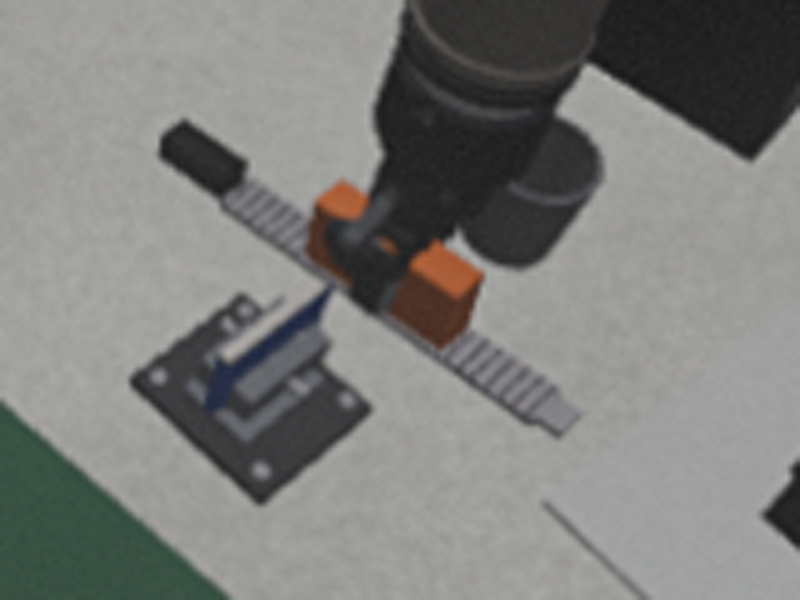

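View pics/w8.png

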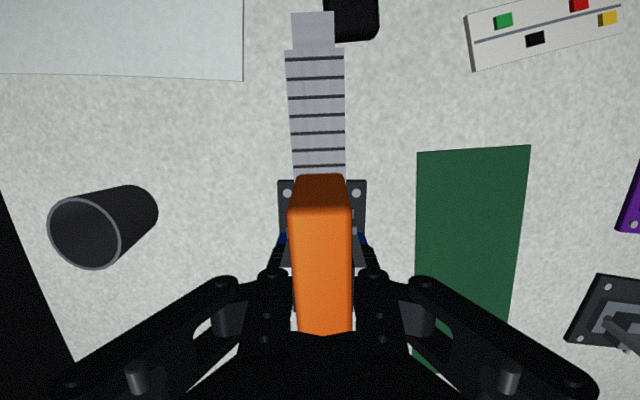

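```bash
cat > fit.py <<'E'
from h import *
from scipy.optimize import least_squares
M=np.array([[100,13,-25],[100,-13,-25],[45,12,-25],[45,-12,-25],[45,12,20],[45,-12,20]])/1000
R0=np.array([[0,-1,0],[-1,0,0],[0,0,-1.]]) # file->tool
def fit(c,px):
    H=np.array(c["hand_eye"]);cc=dict(c,rotation=H[:3,:3],eye=H[:3,3])
    def P(v): return (R0@Rn.from_rotvec(v[:3]).as_matrix()@M.T).T+v[3:]
    f=lambda v:(project(cc,P(v))-px).ravel()
    r=least_squares(f,[0,0,0,0,0,.0585],x_scale=[.1]*3+[.01]*3)
    print("roll pitch yaw deg(file axes)",np.degrees(r.x[:3]).round(1),"pos tool mm",(r.x[3:]*1000).round(1),"res",np.abs(r.fun).max().round(1));return r.x
E
python3 - <<'E'
from fit import *
import pickle
o,c,t,s=pickle.load(open("w3.pkl","rb"))
fit(c,np.array([(297,58),(349,58),(301,170),(347,170),(294.5,193),(352,193)]))
o,c,t,s=pickle.load(open("w8.pkl","rb"))
fit(c,np.array([(285,50.5),(344,50),(296,176),(345,174),(289,213),(351,210)]))
save("w8crop.png",cv2.resize(c["color"][40:220,240:400],(533,600),interpolation=cv2.INTER_CUBIC))
E
```

```text
roll pitch yaw deg(file axes) [-0.6 -1.4  0.4] pos tool mm [ 1.   1.5 59.2] res 1.9
roll pitch yaw deg(file axes) [ 0.2 -5.9  2.2] pos tool mm [ 0.9  2.9 49.9] res 3.1
```

View pics/w8crop.png

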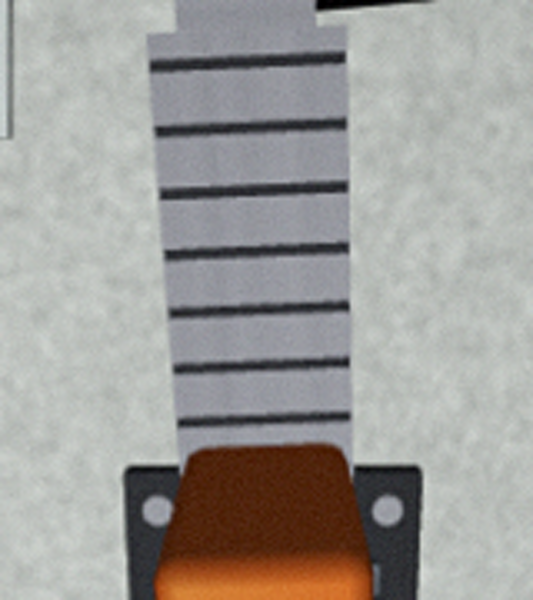

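Run:
```python
from h import *
print(plan([.580,.0227,.25],-75.5));print(plan([.580,.0227,.086],-75.5))
```

```text
(array([ 7.193,  4.136, -0.068]), array([ 0.009, -0.001, -0.22 ]))
(array([7.191, 4.126, 6.492]), array([ 0.009, -0.001, -0.22 ]))
```

Request:
apply_moves --moves '[[[0.6,0.3,0],[-0.1,0,0],-1],[[1.8,1.0,0],[-0.2,0,-0.05],-1],[[3.2,1.8,0],[-0.3,0,-0.1],-1],[[4.6,2.6,0],[-0.4,0,-0.2],-1],[[5.9,3.4,0],[-0.5,0,-0.22],-1],[[6.8,3.9,0],[-0.5,0,-0.22],-1],[[7.19,4.13,0.2],[-0.5,0,-0.22],-1],[[7.19,4.13,1.2],[-0.5,0,-0.22],-1],[[7.19,4.13,2.4],[-0.5,0,-0.22],-1],[[7.19,4.13,3.6],[-0.5,0,-0.22],-1],[[7.19,4.13,4.6],[-0.5,0,-0.22],-1],[[7.19,4.13,5.4],[-0.5,0,-0.22],-1],[[7.19,4.13,5.8],[-0.5,0,-0.22],-1],[[7.19,4.13,6.0],[-0.5,0,-0.22],-1],[[7.19,4.13,6.1],[-0.5,0,-0.22],-1],[[7.19,4.13,6.1],[-0.5,0,-0.22],-1]]'

```text
t: 18.15
eef_pos: [0.5808, 0.023, 0.097]
tool_rot: [0.034, 0.79, -0.612, -0.027]
contact_force: [-0.3, 0.2, -2.6]
gripper_width: 0.269
```

Run:
```python
from h import *
o=get_obs();c=read_camera("wrist");save("w9.png",c["color"]);s=read_camera("scene")
print(o["t"],o["eef_pos"].round(4),o["contact_force"].round(2),o["torque"].round(3))
b=cv2.resize(s["color"][190:310,270:430],(800,600),interpolation=cv2.INTER_CUBIC);save("s9.png",b)
```

```text
18.15 [0.5808 0.023  0.097 ] [-0.28  0.24 -2.63] [ 0.015 -0.201 -0.053]
```

View pics/s9.png

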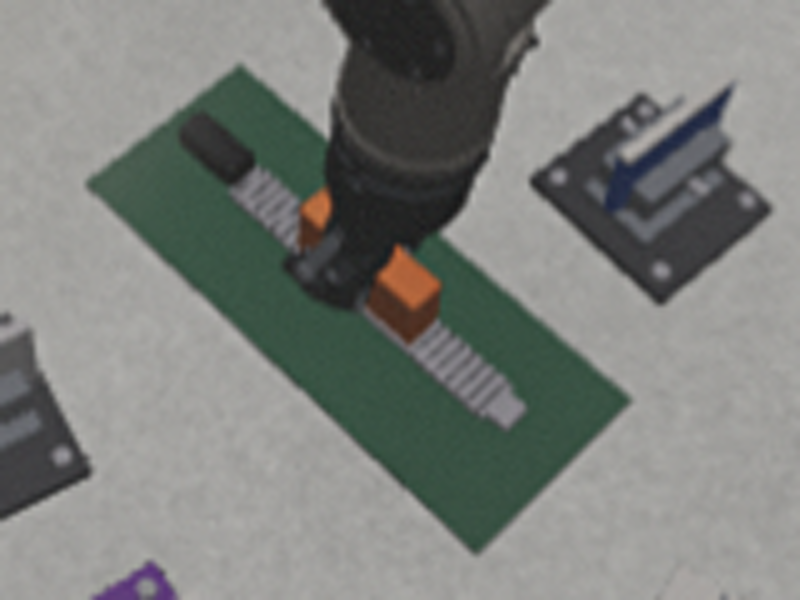

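Request:
apply_moves --moves '[[[0,0,0.15],[0,0,0],-1],[[0,0,0.25],[0,0,0],-1],[[0,0,0.35],[0,0,0],-1],[[0,0,0.4],[0,0,0],-1],[[0,0,0.4],[0,0,0],-1]]'

```text
t: 18.88
eef_pos: [0.5796, 0.0228, 0.0864]
tool_rot: [0.034, 0.79, -0.612, -0.027]
contact_force: [0.5, 0.2, -3.2]
gripper_width: 0.268
```

Request:
apply_moves --moves '[[[0,0,0.06],[0,0,0],-1],[[0,0,0.12],[0,0,0],-1],[[0,0,0.12],[0,0,0],-1]]'

```text
t: 19.25
eef_pos: [0.5795, 0.0228, 0.0836]
tool_rot: [0.034, 0.79, -0.612, -0.027]
contact_force: [0.3, -0.3, -2.0]
gripper_width: 0.269
```

Request:
apply_moves --moves '[[[0,0,0.04],[0,0,0],-0.3],[[0,0,0.04],[0,0,0],-0.1],[[0,0,0.04],[0,0,0],0.3],[[0,0,0.0],[0,0,0],0.3],[[0,0,-0.15],[0.25,0,0],0.3],[[0,0,-0.3],[0.5,0,0],0.3],[[0,0,-0.3],[0.5,0,0],0.3],[[0,0,-0.3],[0.5,0,0],0.3]]'

```text
t: 20.25
eef_pos: [0.5802, 0.0229, 0.0911]
tool_rot: [-0.0, 0.791, -0.612, -0.001]
contact_force: [-0.3, -0.4, -0.1]
gripper_width: 0.654
```

Run:
```python
from fit import *
import pickle
o=get_obs();c=read_camera("wrist");save("w10.png",c["color"]);s=read_camera("scene");t=read_camera("top")
pickle.dump((o,c,t,s),open("w10.pkl","wb"))
print(o["t"],o["eef_pos"].round(4),o["contact_force"].round(2),o["torque"].round(3),o["gripper_width"])
b=cv2.resize(s["color"][190:310,270:430],(800,600),interpolation=cv2.INTER_CUBIC);save("s10.png",b)
```

```text
20.25 [0.5802 0.0229 0.0911] [-0.27 -0.39 -0.08] [0.002 0.023 0.045] 0.6537133582962761
```

View pics/s10.png

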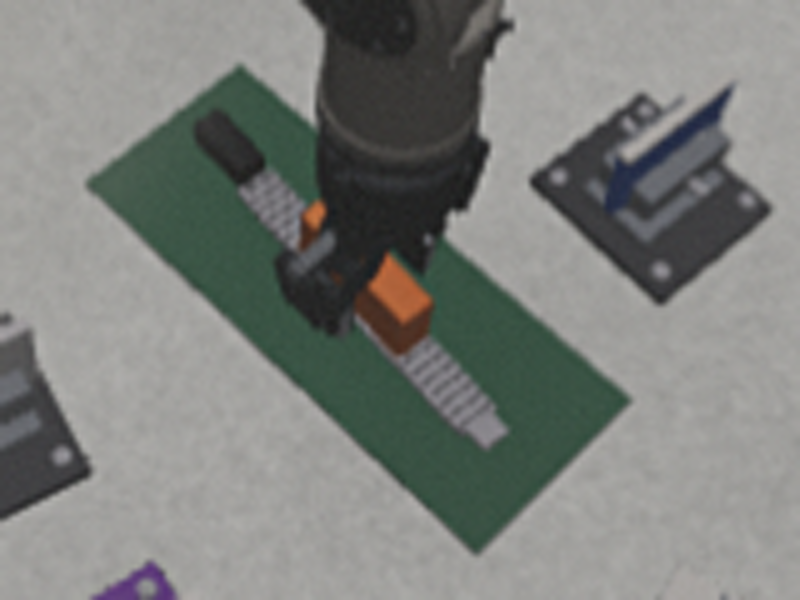

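View pics/w10.png

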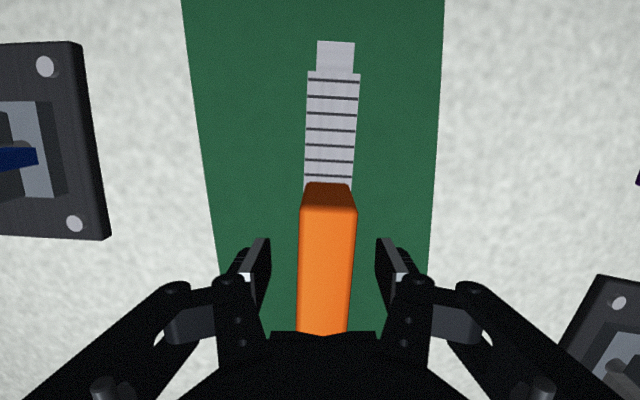

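Run:
```python
from fit import *
import pickle
o,c,t,s=pickle.load(open("w10.pkl","rb"))
x=fit(c,np.array([(308,72),(360,74),(305,183.5),(351,183),(299,209),(357,209)]))
R=Rn.from_quat(np.roll(o["tool_rot"],-1)).as_matrix();print(o["eef_pos"]+R@x[3:])
w=wcam(o,c)
P=np.array([onz(w,p,.009)[:2] for p in [(334,73),(328,183.5)]]);d=P[0]-P[1];print(P,np.degrees(np.arctan2(d[1],d[0])))
Q=np.array([onz(w,p,.054)[:2] for p in [(328,209),(322.5,335)]]);d=Q[0]-Q[1];print(Q,np.degrees(np.arctan2(d[1],d[0])))
```

```text
roll pitch yaw deg(file axes) [-1.3 -0.1 -2.3] pos tool mm [ 1.1  7.9 56.2] res 2.0
[0.57278709 0.02000347 0.03493542]
[[0.67112415 0.04043711]
 [0.61605106 0.02901973]] 11.712255677831214
[[0.61636736 0.02990678]
 [0.55664182 0.01675178]] 12.421495065200434
```

Run:
```python
from h import *
print(plan([.5728,.020,.0895],-77.9))
```

```text
(array([0.044, 0.316, 0.055]), array([0.002, 0.01 , 0.24 ]))
```

Request:
apply_moves --moves '[[[0.04,0.2,0.06],[0,0,0.15],0.3],[[0.04,0.32,0.06],[0,0,0.24],0.3],[[0.04,0.32,0.06],[0,0,0.24],0.3],[[0.04,0.32,0.06],[0,0,0.24],-1],[[0.04,0.32,0.06],[0,0,0.24],-1],[[0.04,0.32,0.06],[0,0,0.24],-1],[[0.04,0.32,0.06],[0,0,0.24],-1],[[0.04,0.32,0.06],[0,0,0.24],-1],[[0.04,0.32,0.06],[0,0,0.24],-1],[[0.04,0.32,0.06],[0,0,0.24],-1]]' --force 120

```text
t: 21.65
eef_pos: [0.5727, 0.02, 0.0899]
tool_rot: [-0.001, 0.778, -0.629, -0.0]
contact_force: [-0.4, 0.4, 5.9]
gripper_width: 0.263
```

Run:
```python
from h import *
print(plan([.5431,.1988,.22],-77.7))
```

```text
(array([-7.248, -0.342, -5.193]), array([-0.002,  0.009, -0.021]))
```

Request:
apply_moves --moves '[[[0,0,-0.4],[0,0,0],-1],[[0,0,-1.2],[0,0,0],-1],[[0,0,-2.2],[0,0,0],-1],[[0,0,-3.3],[0,0,0],-1],[[0,0,-4.4],[0,0,0],-1],[[-0.5,0,-5.2],[0,0,0],-1],[[-1.5,-0.1,-5.2],[0,0,0],-1],[[-2.7,-0.2,-5.2],[0,0,0],-1],[[-4.0,-0.3,-5.2],[0,0,0],-1],[[-5.3,-0.34,-5.2],[0,0,-0.02],-1],[[-6.5,-0.34,-5.2],[0,0,-0.02],-1],[[-7.1,-0.34,-5.2],[0,0,-0.02],-1],[[-7.25,-0.34,-5.2],[0,0,-0.02],-1],[[-7.25,-0.34,-5.2],[0,0,-0.02],-1],[[-7.25,-0.34,-5.2],[0,0,-0.02],-1]]'

```text
t: 23.52
eef_pos: [0.5433, 0.1972, 0.2197]
tool_rot: [-0.0, 0.778, -0.628, -0.0]
contact_force: [-0.1, -0.5, -2.7]
gripper_width: 0.264
```

Run:
```python
from h import *
o=get_obs();c=read_camera("wrist");save("w11.png",c["color"])
print(o["t"],o["eef_pos"],o["contact_force"],o["torque"])
print(plan([.5431,.1988,.172],-77.7))
```

```text
23.525 [0.54332093 0.19722106 0.21971476] [-0.07912761 -0.49442541 -2.70557223] [ 0.00955827 -0.00632371 -0.02212208]
(array([-0.055, -0.005,  1.909]), array([ 0.002,  0.006, -0.012]))
```

View pics/w11.png

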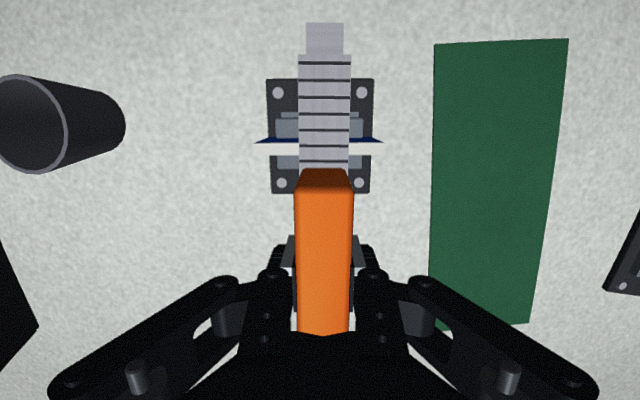

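Request:
apply_moves --moves '[[[-0.05,0,0.5],[0,0,0],-1],[[-0.05,0,1.1],[0,0,0],-1],[[-0.05,0,1.5],[0,0,0],-1],[[-0.05,0,1.65],[0,0,0],-1],[[-0.05,0,1.75],[0,0,0],-1],[[-0.05,0,1.82],[0,0,0],-1],[[-0.05,0,1.88],[0,0,0],-1],[[-0.05,0,1.92],[0,0,0],-1],[[-0.05,0,1.92],[0,0,0],-1]]'

```text
t: 24.7
eef_pos: [0.543, 0.2002, 0.1723]
tool_rot: [-0.001, 0.779, -0.627, -0.0]
contact_force: [-1.1, -0.9, 1.8]
gripper_width: 0.265
```

Request:
apply_moves --moves '[[[0,-0.15,0],[0,0,0],-1],[[0,-0.4,0],[0,0,0],-1],[[0,-0.7,0],[0,0,0],-1],[[0,-1.0,0],[0,0,0],-1]]'

```text
t: 25.2
eef_pos: [0.5676, 0.2053, 0.1714]
tool_rot: [-0.0, 0.779, -0.627, -0.001]
contact_force: [-1.2, -0.4, -1.6]
gripper_width: 0.267
```

Request:
apply_moves --moves '[[[0,-0.3,0],[0,0,0],-1],[[0,-0.6,0],[0,0,0],-1],[[0,-0.9,0],[0,0,0],-1]]'

```text
t: 25.58
eef_pos: [0.5896, 0.2102, 0.1717]
tool_rot: [-0.0, 0.779, -0.627, -0.001]
contact_force: [-0.0, -0.6, -2.6]
gripper_width: 0.267
```

Request:
apply_moves --moves '[[[0,-0.3,0],[0,0,0],-1],[[0,-0.6,0],[0,0,0],-1],[[0,-0.9,0],[0,0,0],-1]]'

```text
t: 25.95
eef_pos: [0.6114, 0.2151, 0.1718]
tool_rot: [-0.0, 0.779, -0.627, -0.001]
contact_force: [7.9, 2.9, -7.0]
gripper_width: 0.268
```

Request:
apply_moves --moves '[[[0,-0.3,0],[0,0,0],-1],[[0,-0.6,0],[0,0,0],-1],[[0,-0.9,0],[0,0,0],-1],[[0,-1.2,0],[0,0,0],-1]]'

```text
t: 26.45
eef_pos: [0.6408, 0.2214, 0.1717]
tool_rot: [-0.0, 0.779, -0.627, -0.001]
contact_force: [0.2, -0.6, -3.6]
gripper_width: 0.26
```

Run:
```python
from h import *
o=get_obs();c=read_camera("wrist");save("w12.png",c["color"]);s=read_camera("scene")
print(o["t"],o["eef_pos"],o["contact_force"],o["torque"])
b=cv2.resize(s["color"][150:270,330:490],(800,600),interpolation=cv2.INTER_CUBIC);save("s12.png",b)
```

```text
26.45 [0.64082844 0.22143521 0.17174874] [ 0.24210546 -0.62226418 -3.64681119] [-0.04345571 -0.02608928 -0.01181145]
```

View pics/w12.png

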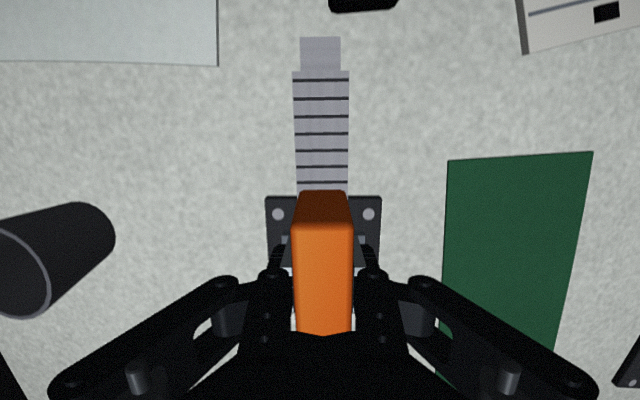

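Request:
apply_moves --moves '[[[0,-0.05,-0.3],[0,0,0],-1],[[0,-0.05,-0.9],[0,0,0],-1],[[0,-0.05,-1.5],[0,0,0],-1],[[0,0,-1.9],[0,0,0],-1],[[0,0,-1.9],[0,0,0],-1]]'

```text
t: 27.18
eef_pos: [0.6407, 0.2215, 0.2209]
tool_rot: [-0.002, 0.779, -0.627, -0.0]
contact_force: [-0.1, -0.2, -3.1]
gripper_width: 0.265
```

Run:
```python
from fit import *
import pickle
o=get_obs();c=read_camera("wrist");save("w13.png",c["color"]);s=read_camera("scene")
pickle.dump((o,c,s),open("w13.pkl","wb"))
print(o["t"],o["eef_pos"],o["contact_force"],o["torque"])
b=cv2.resize(s["color"][150:270,350:510],(800,600),interpolation=cv2.INTER_CUBIC);save("s13.png",b)
save("w13crop.png",cv2.resize(c["color"][30:350,240:400],(400,800),interpolation=cv2.INTER_CUBIC)[:600])
fit(c,np.array([(292,71),(349,70),(297,193),(347,192),(290.5,225),(352.5,223)]))
```

```text
27.175 [0.64074656 0.2214772  0.22087068] [-0.05444964 -0.17928883 -3.13523948] [ 0.01429212 -0.03317754 -0.02521603]
roll pitch yaw deg(file axes) [-0.2 -0.1  0.8] pos tool mm [ 0.5  8.9 42.9] res 3.6
```

View pics/w13crop.png

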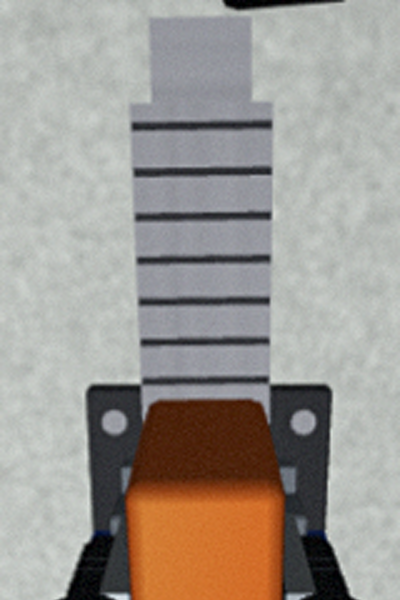

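View pics/s13.png

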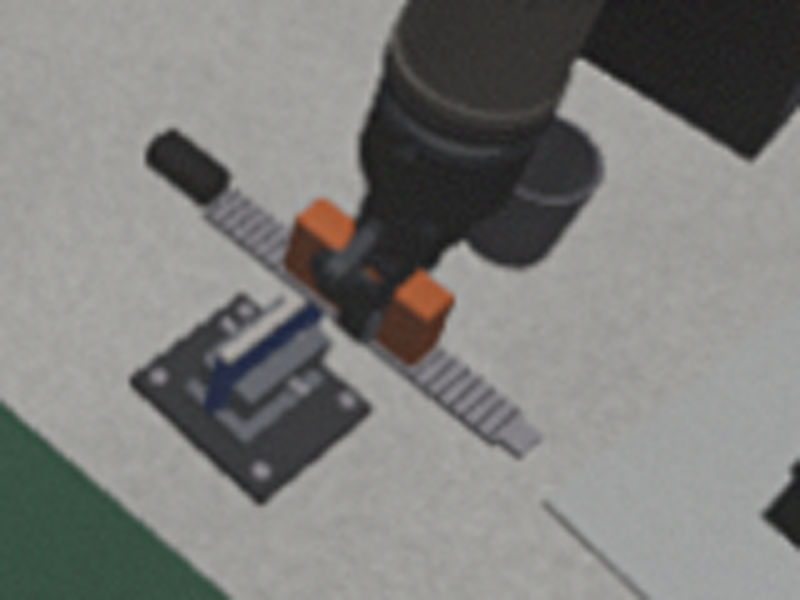

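View pics/s12.png

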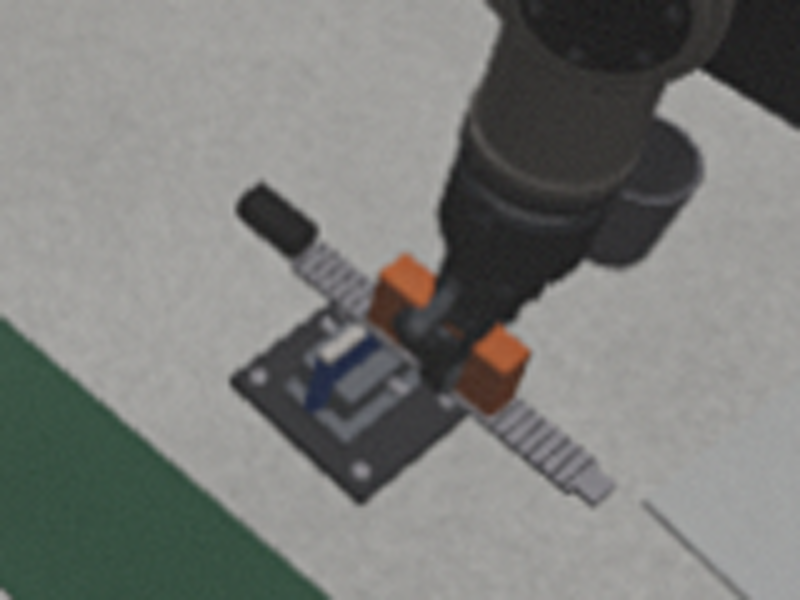

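The file slipped in the grip again: it is about 13 mm higher and 9 mm back, but still level. I'll lay it down, re-grip higher on the block, and do shorter, lighter strokes while watching the force.

Run:
```python
from h import *
print(plan([.588,.0245,.221],-74.8));print(plan([.588,.0245,.081],-74.8))
```

```text
(array([ 7.24 ,  3.712, -0.081]), array([ 0.001,  0.008, -0.29 ]))
(array([7.248, 3.711, 5.519]), array([ 0.001,  0.008, -0.29 ]))
```

Request:
apply_moves --moves '[[[1.2,0.6,0],[0,0,0],-1],[[2.8,1.5,0],[0,0,-0.1],-1],[[4.6,2.4,0],[0,0,-0.2],-1],[[6.2,3.2,0],[0,0,-0.29],-1],[[7.1,3.7,0.6],[0,0,-0.29],-1],[[7.24,3.71,1.8],[0,0,-0.29],-1],[[7.24,3.71,3.0],[0,0,-0.29],-1],[[7.24,3.71,4.2],[0,0,-0.29],-1],[[7.24,3.71,5.0],[0,0,-0.29],-1],[[7.24,3.71,5.4],[0,0,-0.29],-1],[[7.24,3.71,5.5],[0,0,-0.29],-1],[[7.24,3.71,5.5],[0,0,-0.29],-1]]'

```text
t: 28.78
eef_pos: [0.5882, 0.0246, 0.0824]
tool_rot: [-0.0, 0.794, -0.607, -0.0]
contact_force: [-2.8, -1.7, 2.4]
gripper_width: 0.27
```

Request:
apply_moves --moves '[[[0,0,0],[0,0,0],-0.2],[[0,0,-0.1],[0,0,0],0.3],[[0,0,-0.3],[0,0,0],0.3],[[0,0.3,-0.5],[0,0,0],0.3],[[0,0.36,-0.5],[0,0,0],0.3],[[0,0.36,-0.5],[0,0,0],0.3]]'

```text
t: 29.52
eef_pos: [0.5793, 0.0223, 0.0941]
tool_rot: [-0.0, 0.794, -0.607, -0.001]
contact_force: [-0.8, -0.0, -0.1]
gripper_width: 0.652
```

Run:
```python
from fit import *
import pickle
o=get_obs();c=read_camera("wrist");save("w14.png",c["color"])
pickle.dump((o,c),open("w14.pkl","wb"))
print(o["t"],o["eef_pos"],o["contact_force"],o["gripper_width"])
```

```text
29.525 [0.57928714 0.02231734 0.09407175] [-0.84841773 -0.00681632 -0.07801631] 0.6515150129852879
```

View pics/w14.png

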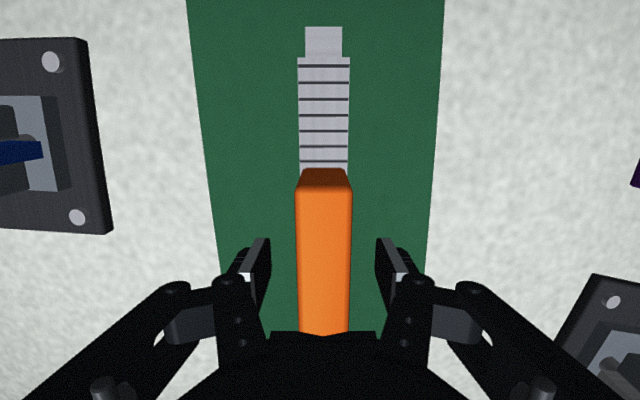

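Request:
apply_moves --moves '[[[0,0,0],[0,0,0],-1],[[0,0,0],[0,0,0],-1],[[0,0,0],[0,0,0],-1],[[0,0,0],[0,0,0],-1],[[0,0,0],[0,0,0],-1],[[0,0,0],[0,0,0],-1],[[0,0,0],[0,0,0],-1],[[0,0,0],[0,0,0],-1]]' --force 120

```text
t: 30.58
eef_pos: [0.5796, 0.0225, 0.0942]
tool_rot: [-0.001, 0.794, -0.607, -0.001]
contact_force: [-2.8, -0.7, 5.1]
gripper_width: 0.266
```

Run:
```python
from h import *
print(get_obs()["eef_pos"],plan([.592-.036*.977,.2095-.036*.213,.215],-77.7))
```

```text
[0.5796407  0.02248341 0.09420623] (array([-7.17, -1.  , -4.82]), array([-0.001,  0.009,  0.289]))
```

Request:
apply_moves --moves '[[[0,0,-0.4],[0,0,0],-1],[[0,0,-1.2],[0,0,0],-1],[[0,0,-2.2],[0,0,0],-1],[[0,0,-3.3],[0,0,0],-1],[[-0.3,0,-4.3],[0,0,0.03],-1],[[-1.0,-0.1,-4.82],[0,0,0.1],-1],[[-2.2,-0.3,-4.82],[0,0,0.15],-1],[[-3.6,-0.5,-4.82],[0,0,0.2],-1],[[-5.0,-0.7,-4.82],[0,0,0.29],-1],[[-6.3,-0.9,-4.82],[0,0,0.29],-1],[[-7.0,-1.0,-4.82],[0,0,0.29],-1],[[-7.17,-1.0,-4.82],[0,0,0.29],-1],[[-7.17,-1.0,-4.82],[0,0,0.29],-1],[[-7.17,-1.0,-4.82],[0,0,0.29],-1]]'

```text
t: 32.33
eef_pos: [0.5571, 0.2001, 0.2147]
tool_rot: [-0.0, 0.778, -0.628, -0.0]
contact_force: [0.0, -0.3, -3.0]
gripper_width: 0.264
```

Run:
```python
from h import *
o=get_obs();c=read_camera("wrist");save("w15.png",c["color"])
print(o["t"],o["eef_pos"],o["contact_force"],o["torque"])
print(plan([.592-.036*.977,.2095-.036*.213,.177],-77.7))
```

```text
32.325 [0.55713668 0.20007453 0.21468229] [ 0.01455439 -0.30990242 -3.02374651] [ 0.00859885 -0.05637062  0.0182443 ]
(array([-6.30e-02, -1.00e-03,  1.51e+00]), array([ 0.001,  0.005, -0.014]))
```

View pics/w15.png

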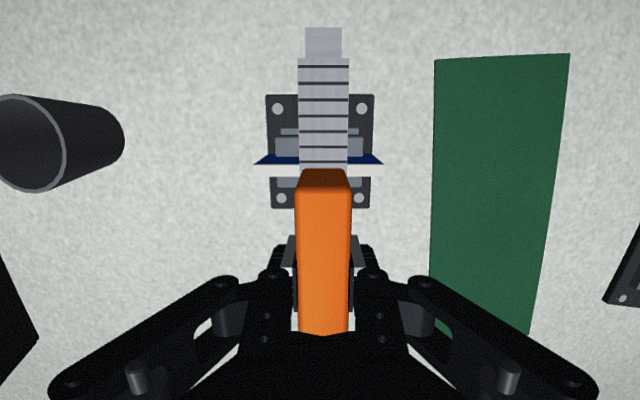

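Grip is good. Now I press 3 mm, then stroke in short watched pieces.

Request:
apply_moves --moves '[[[-0.06,0,0.6],[0,0,0],-1],[[-0.06,0,1.1],[0,0,0],-1],[[-0.06,0,1.3],[0,0,0],-1],[[-0.06,0,1.4],[0,0,0],-1],[[-0.06,0,1.47],[0,0,0],-1],[[-0.06,0,1.52],[0,0,0],-1],[[-0.06,0,1.52],[0,0,0],-1]]'

```text
t: 33.25
eef_pos: [0.5567, 0.2033, 0.1773]
tool_rot: [-0.001, 0.779, -0.627, -0.0]
contact_force: [-0.7, -2.1, 0.2]
gripper_width: 0.263
```

Request:
apply_moves --moves '[[[0,-0.2,0],[0,0,0],-1],[[0,-0.55,0],[0,0,0],-1]]'

```text
t: 33.5
eef_pos: [0.5702, 0.2069, 0.1771]
tool_rot: [-0.001, 0.779, -0.627, -0.001]
contact_force: [0.1, 0.0, 4.4]
gripper_width: 0.259
```

Request:
apply_moves --moves '[[[0,-0.35,0],[0,0,0],-1],[[0,-0.7,0],[0,0,0],-1]]'

```text
t: 33.75
eef_pos: [0.588, 0.2104, 0.1767]
tool_rot: [-0.001, 0.779, -0.627, -0.001]
contact_force: [14.8, -0.3, -12.5]
gripper_width: 0.263
```

Run:
```python
from h import *
o=get_obs();c=read_camera("wrist");save("w16.png",c["color"])
print(o["t"],o["eef_pos"],o["contact_force"],o["torque"],o["joint_vel"].round(2))
s=read_camera("scene");o=get_obs()
print(o["t"],o["eef_pos"],o["contact_force"],o["torque"])
b=cv2.resize(s["color"][150:270,330:490],(800,600),interpolation=cv2.INTER_CUBIC);save("s16.png",b)
```

```text
33.75 [0.58798639 0.21036841 0.17671496] [ 14.79680182  -0.30697896 -12.48861285] [ 0.04249042 -2.97023846  0.04346927] [-0.    0.11  0.03 -0.21 -0.1   0.13  0.05]
33.85 [0.5881094  0.21018426 0.17643408] [-0.29888631  0.53840218 -3.11947099] [-0.03296052 -0.03737963  0.00692734]
```

View pics/w16.png

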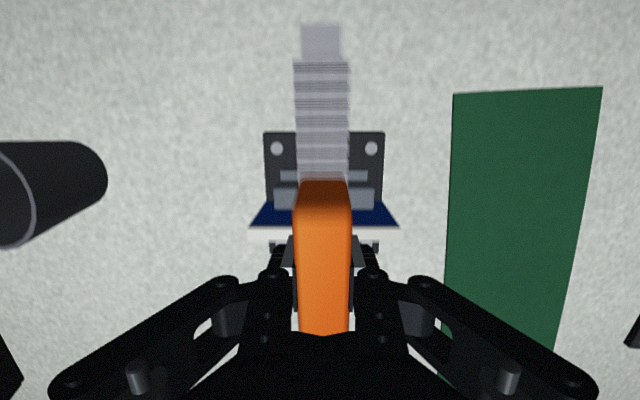

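View pics/s16.png

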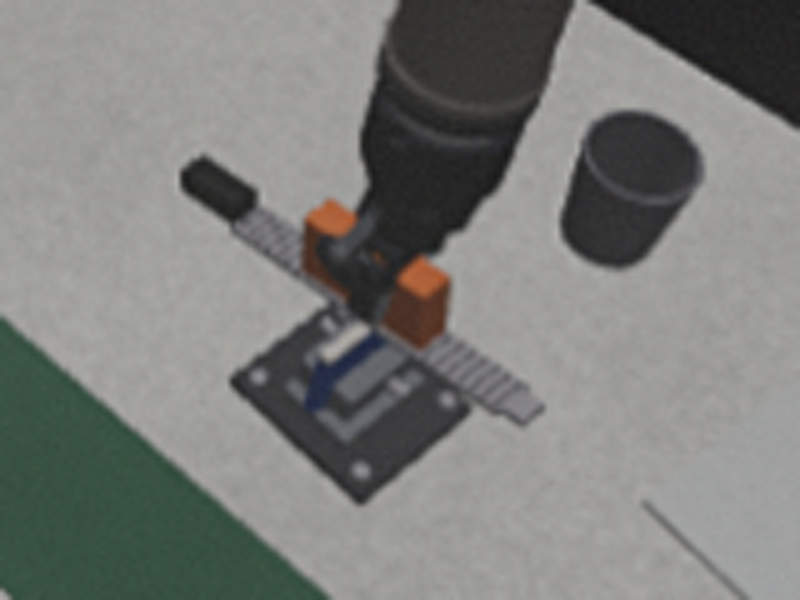

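Request:
apply_moves --moves '[[[0,0,-0.5],[0,0,0],-1],[[0,0,-1.3],[0,0,0],-1],[[0,0,-1.5],[0,0,0],-1],[[0,0.4,-1.5],[0,0,0],-1],[[0,1.0,-1.5],[0,0,0],-1],[[0,1.25,-1.5],[0,0,0],-1],[[0,1.25,-1.5],[0,0,0],-1]]'

```text
t: 34.72
eef_pos: [0.5556, 0.2031, 0.2141]
tool_rot: [-0.0, 0.779, -0.627, -0.001]
contact_force: [-0.0, 0.2, -2.5]
gripper_width: 0.265
```

Run:
```python
from fit import *
import pickle
o=get_obs();c=read_camera("wrist");save("w17.png",c["color"])
pickle.dump((o,c),open("w17.pkl","wb"))
print(o["t"],o["eef_pos"],o["contact_force"],o["torque"])
```

```text
34.725 [0.55564761 0.20310365 0.21414187] [-0.00332977  0.15620743 -2.47386469] [ 0.00806702 -0.08692817 -0.02554136]
```

View pics/w17.png

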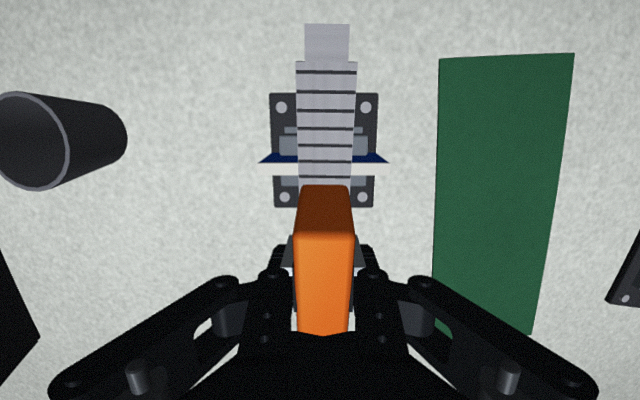

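Run:
```python
from fit import *
import pickle
o,c=pickle.load(open("w17.pkl","rb"))
x=fit(c,np.array([(296,61),(357,61),(301,186),(350,185),(293,237),(355,236)]))
H=np.array(c["hand_eye"]);cc=dict(c,rotation=H[:3,:3],eye=H[:3,3])
print(project(cc,(R0@Rn.from_rotvec(x[:3]).as_matrix()@M.T).T+x[3:]).round(0).tolist())
```

```text
roll pitch yaw deg(file axes) [ -1.3 -10.7  -0.1] pos tool mm [ 1.2  9.4 51.3] res 3.0
[[295.0, 62.0], [358.0, 62.0], [301.0, 184.0], [350.0, 184.0], [290.0, 236.0], [358.0, 237.0]]
```

The file is pitched about 10° tip-up in the fingers. I'll level it by tilting the tool and try a lighter stroke, finding the touch height by force.

Request:
apply_moves --moves '[[[0,-0.3,0.2],[-0.4,0,0],-1],[[0,-0.7,0.6],[-0.93,0,0],-1],[[0,-0.72,1.2],[-0.93,0,0],-1],[[0,-0.72,1.5],[-0.93,0,0],-1],[[0,-0.72,1.65],[-0.93,0,0],-1],[[0,-0.72,1.65],[-0.93,0,0],-1]]'

```text
t: 35.52
eef_pos: [0.5736, 0.2072, 0.1732]
tool_rot: [0.063, 0.776, -0.625, -0.051]
contact_force: [-0.7, -0.7, -1.8]
gripper_width: 0.265
```

Run:
```python
from h import *
s=read_camera("scene");o=get_obs()
print(o["t"],o["eef_pos"],o["contact_force"],o["torque"])
b=cv2.resize(s["color"][150:270,330:490],(800,600),interpolation=cv2.INTER_CUBIC);save("s18.png",b)
c=read_camera("wrist");save("w18.png",c["color"])
```

```text
35.575 [0.57380695 0.20728841 0.17351449] [ 0.48074387  0.07231975 -2.62285331] [ 0.07732339 -0.32630145  0.04384572]
```

View pics/s18.png

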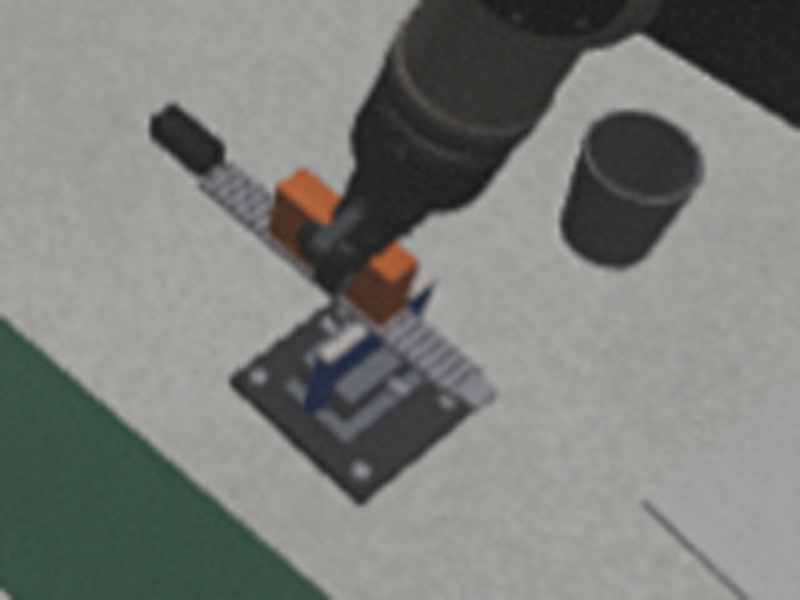

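View pics/w18.png

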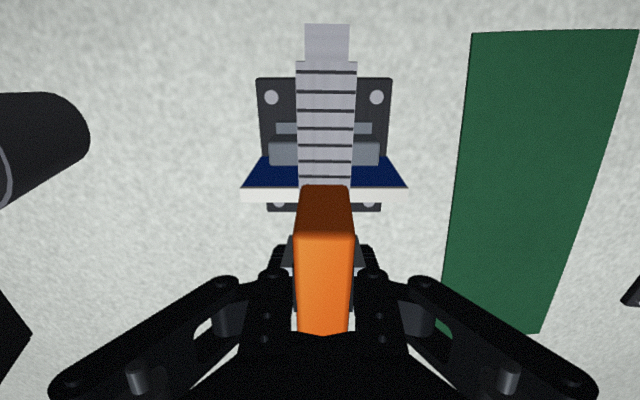

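Request:
apply_moves --moves '[[[0,-0.013,0.08],[0,0,0],-1],[[0,-0.02,0.12],[0,0,0],-1],[[0,-0.026,0.158],[0,0,0],-1],[[0,-0.026,0.158],[0,0,0],-1]]'

```text
t: 36.12
eef_pos: [0.5739, 0.2071, 0.1689]
tool_rot: [0.063, 0.776, -0.625, -0.052]
contact_force: [-0.9, -0.4, -3.1]
gripper_width: 0.264
```

Run:
```python
from h import *
for i in range(3):
    o=get_obs();print(o["t"],o["eef_pos"].round(4),o["contact_force"].round(2),o["torque"].round(3));read_camera("top")
```

```text
36.125 [0.5739 0.2071 0.1689] [-0.9  -0.43 -3.12] [ 0.074 -0.315 -0.015]
36.175 [0.5739 0.2071 0.1689] [ 0.23 -0.34 -2.69] [ 0.034 -0.296 -0.039]
36.225 [0.5739 0.2071 0.1689] [-0.24 -0.96 -4.1 ] [ 0.08  -0.364  0.049]
```

Request:
apply_moves --moves '[[[0,-0.006,0.04],[0,0,0],-1],[[0,-0.013,0.08],[0,0,0],-1],[[0,-0.02,0.12],[0,0,0],-1],[[0,-0.02,0.12],[0,0,0],-1]]'

```text
t: 36.78
eef_pos: [0.5739, 0.2072, 0.1659]
tool_rot: [0.063, 0.776, -0.625, -0.052]
contact_force: [-0.0, 0.3, -3.6]
gripper_width: 0.262
```

Run:
```python
from h import *
for i in range(3):
    o=get_obs();print(o["t"],o["eef_pos"].round(4),o["contact_force"].round(2),o["torque"].round(3));c=read_camera("scene")
save("s19.png",cv2.resize(c["color"][150:270,330:490],(800,600),interpolation=cv2.INTER_CUBIC))
```

```text
36.775 [0.5739 0.2072 0.1659] [-0.04  0.35 -3.59] [ 0.055 -0.26  -0.002]
36.825 [0.574  0.2072 0.166 ] [ 0.54  0.57 -2.77] [ 0.093 -0.36   0.008]
36.875 [0.574  0.2072 0.166 ] [ 0.17 -0.87 -2.56] [ 0.043 -0.303  0.046]
```

View pics/s19.png

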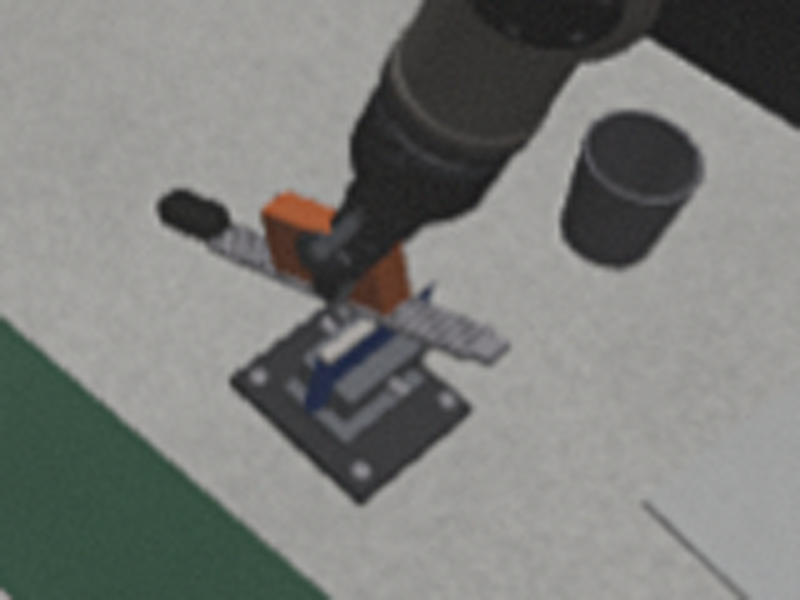

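The file turns almost freely in the fingers, so this grip is bad. I'll lift, lay it down and re-grip with a different force. 24 s are left.

Request:
apply_moves --moves '[[[0,0.1,-0.6],[0,0,0],-1],[[0,0.26,-1.6],[0,0,0],-1],[[0,0.35,-2.2],[0,0,0],-1],[[0,0.35,-2.2],[0,0,0],-1]]'

```text
t: 37.42
eef_pos: [0.575, 0.2076, 0.2235]
tool_rot: [0.061, 0.776, -0.625, -0.051]
contact_force: [-0.5, 0.6, -2.4]
gripper_width: 0.263
```

Run:
```python
from fit import *
import pickle
o=get_obs();c=read_camera("wrist");save("w20.png",c["color"])
pickle.dump((o,c),open("w20.pkl","wb"))
print(o["t"],o["eef_pos"],o["contact_force"],o["torque"],o["tool_rot"])
```

```text
37.425 [0.57500948 0.20756706 0.2235017 ] [-0.46359371  0.60864625 -2.4453529 ] [ 0.04852747 -0.3511646   0.02093665] [ 0.06120858  0.77631187 -0.62532355 -0.05063443]
```

View pics/w20.png

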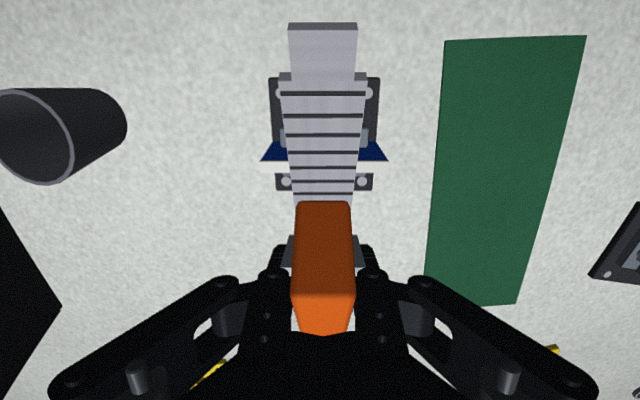

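Run:
```python
from fit import *
import pickle
o,c=pickle.load(open("w20.pkl","rb"))
x=fit(c,np.array([(279,81),(368,81),(296,203),(349,203),(291,294),(356,294)]))
R=Rn.from_quat(np.roll(o["tool_rot"],-1)).as_matrix();F=R@R0@Rn.from_rotvec(x[:3]).as_matrix()
print("file x axis",F[:,0],"grip",o["eef_pos"]+R@x[3:])
print(plan([.575,.0205,.2],-74.8))
```

```text
roll pitch yaw deg(file axes) [  0.4 -29.1  -0.2] pos tool mm [ 0.1 16.6 53.6] res 3.7
file x axis [0.91980232 0.19362392 0.34128211] grip [0.5506612  0.20229613 0.17319879]
(array([7.304, 1.407, 1.117]), array([ 0.923,  0.033, -0.29 ]))
```

```bash
cat >> h.py <<'E'
def plant(P,yawdeg,tilt,o=None):
    o=o or get_obs();R=Rn.from_quat(np.roll(np.array(o["tool_rot"]),-1)).as_matrix()
    a=np.radians(yawdeg);X=np.array([np.cos(a),np.sin(a),0]);Z=np.array([0,0,-1.])
    Rt=np.c_[X,np.cross(Z,X),Z]@Rn.from_rotvec([-np.radians(tilt),0,0]).as_matrix()
    return (R.T@(np.array(P)-np.array(o["eef_pos"]))/.025).round(2),(np.degrees(Rn.from_matrix(R.T@Rt).as_rotvec())/10).round(2)
E
python3 - <<'E'
from h import *
for z in (.2235,.12,.088): print(plant([.614,.032,z],-74.8,20))
E
```

```text
(array([ 7.18, -0.04, -0.07]), array([-1.08,  0.08, -0.28]))
(array([ 7.19, -0.71,  4.02]), array([-1.08,  0.08, -0.28]))
(array([ 7.19, -0.91,  5.28]), array([-1.08,  0.08, -0.28]))
```

Request:
apply_moves --moves '[[[1.2,0,-0.1],[-0.3,0,0],-1],[[3.0,0,-0.1],[-0.7,0.04,-0.1],-1],[[4.8,0,0],[-1.08,0.08,-0.2],-1],[[6.4,-0.2,1.0],[-1.08,0.08,-0.28],-1],[[7.1,-0.5,2.6],[-1.08,0.08,-0.28],-1],[[7.19,-0.71,4.0],[-1.08,0.08,-0.28],-1],[[7.19,-0.82,4.7],[-1.08,0.08,-0.28],-1],[[7.19,-0.88,5.1],[-1.08,0.08,-0.28],-1],[[7.19,-0.91,5.28],[-1.08,0.08,-0.28],-1],[[7.19,-0.91,5.28],[-1.08,0.08,-0.28],-1]]' --force 60

```text
t: 38.72
eef_pos: [0.6139, 0.0327, 0.0883]
tool_rot: [0.138, 0.782, -0.598, -0.106]
contact_force: [4.0, 1.3, 2.6]
gripper_width: 0.262
```

Run:
```python
from h import *
s=read_camera("scene");o=get_obs()
print(o["t"],o["eef_pos"],o["contact_force"])
save("s21.png",cv2.resize(s["color"][190:310,270:430],(800,600),interpolation=cv2.INTER_CUBIC))
print(plant([.579,.0222,.092],-74.8,0))
```

```text
38.775 [0.61391946 0.03264097 0.08832205] [3.29104717 1.81424013 2.42504263]
(array([0.04, 1.42, 0.36]), array([2., 0., 0.]))
```

View pics/s21.png

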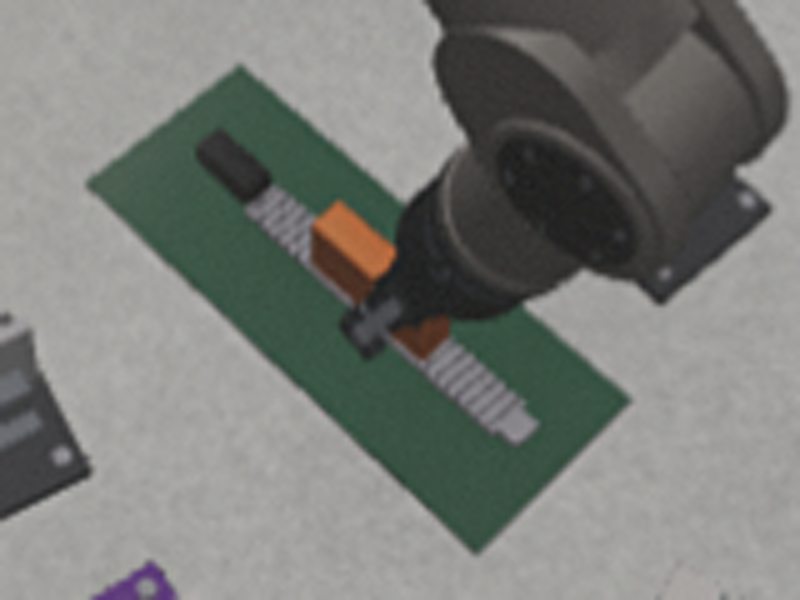

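Request:
apply_moves --moves '[[[0,-0.03,0.12],[0,0,0],-1],[[0,-0.05,0.15],[0,0,0],-0.2],[[0,-0.05,0.15],[0,0,0],0.3],[[0,0.2,-0.3],[0.5,0,0],0.3],[[0,0.9,-0.4],[1.3,0,0],0.3],[[0.04,1.6,-0.1],[2.0,0,0],0.3],[[0.04,1.55,0.1],[2.0,0,0],0.3],[[0.04,1.55,0.1],[2.0,0,0],0.3]]'

```text
t: 39.78
eef_pos: [0.578, 0.0212, 0.0982]
tool_rot: [0.001, 0.794, -0.607, -0.001]
contact_force: [1.0, -0.2, -0.7]
gripper_width: 0.652
```

Run:
```python
from fit import *
import pickle
o=get_obs();c=read_camera("wrist");save("w22.png",c["color"])
pickle.dump((o,c),open("w22.pkl","wb"))
print(o["t"],o["eef_pos"],o["contact_force"],o["tool_rot"],o["gripper_width"])
```

```text
39.775 [0.57801895 0.02115294 0.09824394] [ 0.98239567 -0.18662401 -0.66974838] [ 0.00096705  0.79436045 -0.60744496 -0.00107836] 0.651598491934727
```

View pics/w22.png

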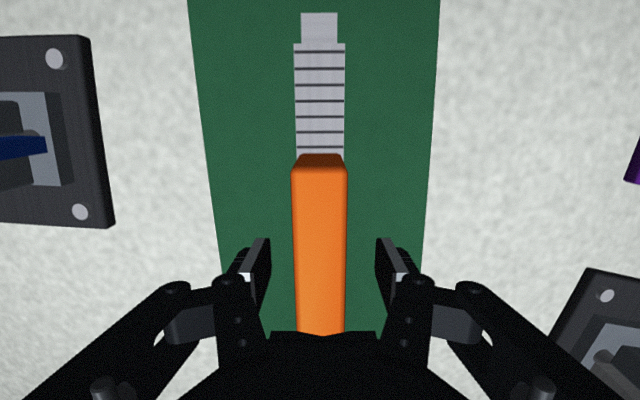

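Request:
apply_moves --moves '[[[-0.06,-0.2,0.2],[0,0,0],0.3],[[-0.06,-0.27,0.27],[0,0,0],0.3],[[-0.06,-0.27,0.27],[0,0,0],-1],[[-0.06,-0.27,0.27],[0,0,0],-1],[[-0.06,-0.27,0.27],[0,0,0],-1],[[-0.06,-0.27,0.27],[0,0,0],-1],[[-0.06,-0.27,0.27],[0,0,0],-1],[[-0.06,-0.27,0.27],[0,0,0],-1]]' --force 60

```text
t: 40.83
eef_pos: [0.584, 0.0245, 0.0916]
tool_rot: [0.001, 0.794, -0.607, -0.001]
contact_force: [0.5, -0.0, -1.9]
gripper_width: 0.277
```

Run:
```python
from h import *
o=get_obs();print(o["t"],o["eef_pos"],o["contact_force"],o["gripper_width"]);print(plant([.592-.034*.977,.2095-.034*.213,.2],-77.7,0))
```

```text
40.825 [0.5839515  0.02446257 0.09164488] [ 0.51595929 -0.00772372 -1.90970904] 0.27739613998188584
(array([-7.13, -0.88, -4.33]), array([0.01, 0.  , 0.29]))
```

Request:
apply_moves --moves '[[[0,0,-0.6],[0,0,0],-1],[[0,0,-1.8],[0,0,0],-1],[[0,0,-3.2],[0,0,0],-1],[[-0.4,0,-4.4],[0,0,0.05],-1],[[-1.6,-0.2,-4.5],[0,0,0.1],-1],[[-3.2,-0.4,-4.5],[0,0,0.2],-1],[[-4.9,-0.6,-4.5],[0,0,0.29],-1],[[-6.4,-0.8,-4.5],[0,0,0.29],-1],[[-7.08,-0.88,-4.4],[0,0,0.29],-1],[[-7.13,-0.88,-4.2],[0,0,0.29],-1],[[-7.13,-0.88,-3.9],[0,0,0.29],-1],[[-7.13,-0.88,-3.7],[0,0,0.29],-1]]'

```text
t: 42.32
eef_pos: [0.5589, 0.2, 0.1833]
tool_rot: [0.001, 0.778, -0.628, -0.001]
contact_force: [0.0, 0.4, -3.4]
gripper_width: 0.276
```

Run:
```python
from h import *
o=get_obs();c=read_camera("wrist");save("w23.png",c["color"])
print(o["t"],o["eef_pos"],o["contact_force"],o["torque"])
print(plant([.592-.034*.977,.2095-.034*.213,.174],-77.7,0))
```

```text
42.325 [0.55891295 0.20001985 0.1832981 ] [ 0.04113361  0.4180563  -3.3932604 ] [-0.01369441 -0.00473097 -0.00775071]
(array([-0.08, -0.03,  0.35]), array([ 0.02, -0.  , -0.01]))
```

View pics/w23.png

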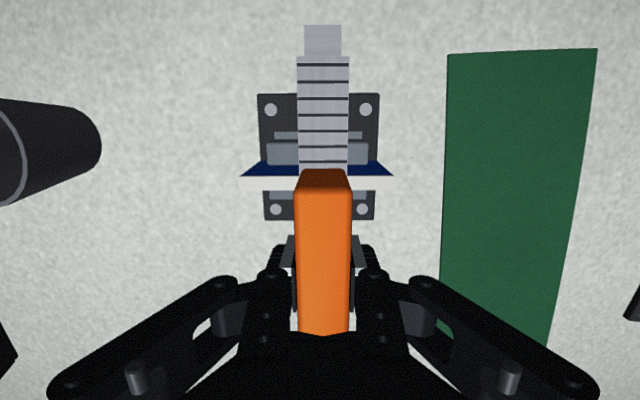

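Request:
apply_moves --moves '[[[-0.06,0,0.15],[0,0,0],-1],[[-0.06,0,0.26],[0,0,0],-1],[[-0.06,0,0.33],[0,0,0],-1],[[-0.06,0,0.37],[0,0,0],-1],[[-0.06,0,0.37],[0,0,0],-1]]'

```text
t: 43.0
eef_pos: [0.5586, 0.2038, 0.1753]
tool_rot: [0.0, 0.779, -0.627, -0.001]
contact_force: [-0.9, -0.4, 1.2]
gripper_width: 0.274
```

Request:
apply_moves --moves '[[[0,-0.15,0],[0,0,0],-1],[[0,-0.4,0],[0,0,0],-1],[[0,-0.7,0],[0,0,0],-1]]'

```text
t: 43.38
eef_pos: [0.5757, 0.2077, 0.175]
tool_rot: [0.001, 0.779, -0.627, -0.001]
contact_force: [-2.3, 0.2, 0.9]
gripper_width: 0.276
```

Request:
apply_moves --moves '[[[0,-0.3,0],[0,0,0],-1],[[0,-0.6,0],[0,0,0],-1]]'

```text
t: 43.62
eef_pos: [0.5906, 0.2108, 0.1749]
tool_rot: [0.001, 0.779, -0.627, -0.001]
contact_force: [-3.8, -0.9, 0.3]
gripper_width: 0.275
```

Request:
apply_moves --moves '[[[0,-0.3,0],[0,0,0],-1],[[0,-0.6,0],[0,0,0],-1]]'

```text
t: 43.88
eef_pos: [0.6052, 0.2139, 0.1748]
tool_rot: [0.001, 0.779, -0.627, -0.001]
contact_force: [-1.8, -0.3, 0.5]
gripper_width: 0.274
```

With 60 N the file holds steady (press about 4 N, rub about 2.5 N), so I carry on through the edge.

Request:
apply_moves --moves '[[[0,-0.3,0],[0,0,0],-1],[[0,-0.6,0],[0,0,0],-1],[[0,-0.9,0],[0,0,0],-1],[[0,-1.2,0],[0,0,0],-1]]'

```text
t: 44.38
eef_pos: [0.6345, 0.2203, 0.1748]
tool_rot: [0.001, 0.779, -0.627, -0.001]
contact_force: [-2.8, 0.4, 1.1]
gripper_width: 0.272
```

Run:
```python
from h import *
o=get_obs();c=read_camera("wrist");save("w24.png",c["color"])
print(o["t"],o["eef_pos"],o["contact_force"],o["torque"],(o["eef_pos"][:2]-[.592,.2095])@[.977,.213])
```

```text
44.375 [0.63450799 0.22029201 0.17482735] [-2.77893724  0.39041153  1.11988445] [-0.16099736  0.68632975  0.01769415] 0.043829005553437966
```

View pics/w24.png

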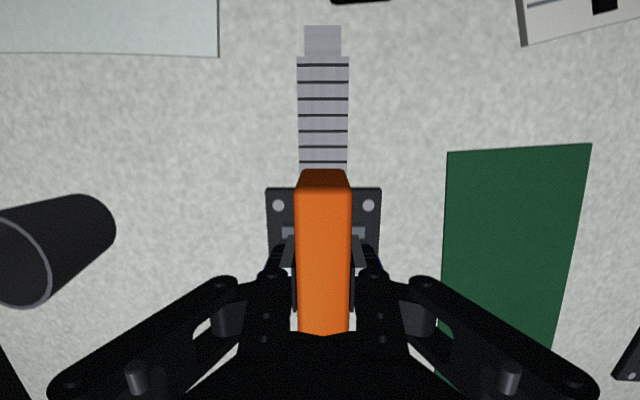

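A clean full stroke with no slip. Now I lift and lay the file back.

Request:
apply_moves --moves '[[[0,-0.05,-0.4],[0,0,0],-1],[[0,-0.05,-1.1],[0,0,0],-1],[[0,-0.05,-1.8],[0,0,0],-1],[[0,0,-2.0],[0,0,0],-1],[[0,0,-2.0],[0,0,0],-1]]'

```text
t: 45.05
eef_pos: [0.6342, 0.2203, 0.2257]
tool_rot: [0.0, 0.779, -0.627, -0.0]
contact_force: [-0.0, 0.1, -2.8]
gripper_width: 0.268
```

Run:
```python
from h import *
print(get_obs()["eef_pos"])
for z in (.225,.0945): print(plant([.5815,.0228,z],-74.8,0))
```

```text
[0.63417394 0.22027081 0.22565697]
(array([7.27, 3.74, 0.03]), array([ 0.  ,  0.  , -0.29]))
(array([7.27, 3.74, 5.25]), array([ 0.  ,  0.  , -0.29]))
```

Request:
apply_moves --moves '[[[0.7,0.4,0],[0,0,0],-1],[[2.0,1.0,0],[0,0,-0.1],-1],[[3.6,1.9,0],[0,0,-0.2],-1],[[5.2,2.7,0],[0,0,-0.29],-1],[[6.6,3.4,0],[0,0,-0.29],-1],[[7.2,3.7,0.6],[0,0,-0.29],-1],[[7.27,3.74,1.8],[0,0,-0.29],-1],[[7.27,3.74,3.0],[0,0,-0.29],-1],[[7.27,3.74,4.1],[0,0,-0.29],-1],[[7.27,3.74,4.8],[0,0,-0.29],-1],[[7.27,3.74,5.15],[0,0,-0.29],-1],[[7.27,3.74,5.25],[0,0,-0.29],-1],[[7.27,3.74,5.3],[0,0,-0.29],-1],[[7.27,3.74,5.3],[0,0,-0.29],-1]]'

```text
t: 46.8
eef_pos: [0.5817, 0.0228, 0.0931]
tool_rot: [0.0, 0.794, -0.607, -0.0]
contact_force: [-0.6, -1.5, -3.7]
gripper_width: 0.273
```

Request:
apply_moves --moves '[[[0,0,0.03],[0,0,0],-1],[[0,0,0.06],[0,0,0],-1],[[0,0,0.06],[0,0,0],-1]]'

```text
t: 47.18
eef_pos: [0.5815, 0.0227, 0.0917]
tool_rot: [0.0, 0.794, -0.607, -0.0]
contact_force: [-1.6, -0.6, 4.5]
gripper_width: 0.272
```

Touching the mat with the file still in the fingers. Releasing and rising.

Request:
apply_moves --moves '[[[0,0,0],[0,0,0],-0.2],[[0,0,0],[0,0,0],0.4],[[0,0,0],[0,0,0],0.7],[[0,0,-0.2],[0,0,0],0.9],[[0,0,-1.2],[0,0,0],0.9],[[0,0,-2.8],[0,0,0],0.9],[[0,0,-4.6],[0,0,0],0.9],[[0,0,-5.6],[0,0,0],0.9],[[0,0,-5.8],[0,0,0],0.9],[[0,0,-5.8],[0,0,0],0.9]]'

```text
t: 48.42
eef_pos: [0.5813, 0.0226, 0.2356]
tool_rot: [0.001, 0.794, -0.607, -0.001]
contact_force: [-0.7, 0.7, 0.3]
gripper_width: 0.952
```

Run:
```python
from h import *
import pickle
o=get_obs();c=read_camera("wrist");save("w25.png",c["color"]);pickle.dump((o,c),open("w25.pkl","wb"))
print(o["t"],o["eef_pos"],o["contact_force"])
s=read_camera("scene");save("s25.png",cv2.resize(s["color"][190:310,270:430],(800,600),interpolation=cv2.INTER_CUBIC))
```

```text
48.425 [0.58126358 0.02261841 0.23556188] [-0.68650648  0.68284787  0.30987821]
```

View pics/w25.png

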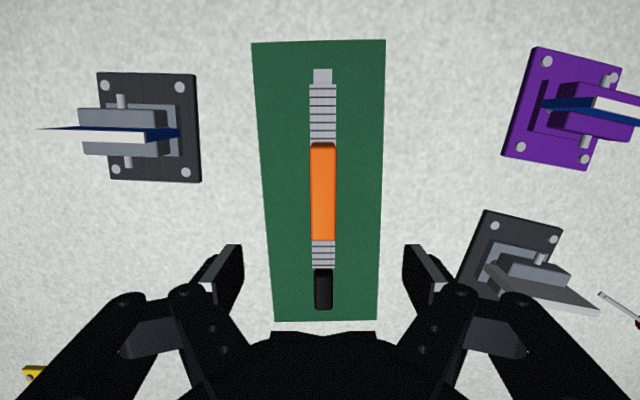

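View pics/s25.png

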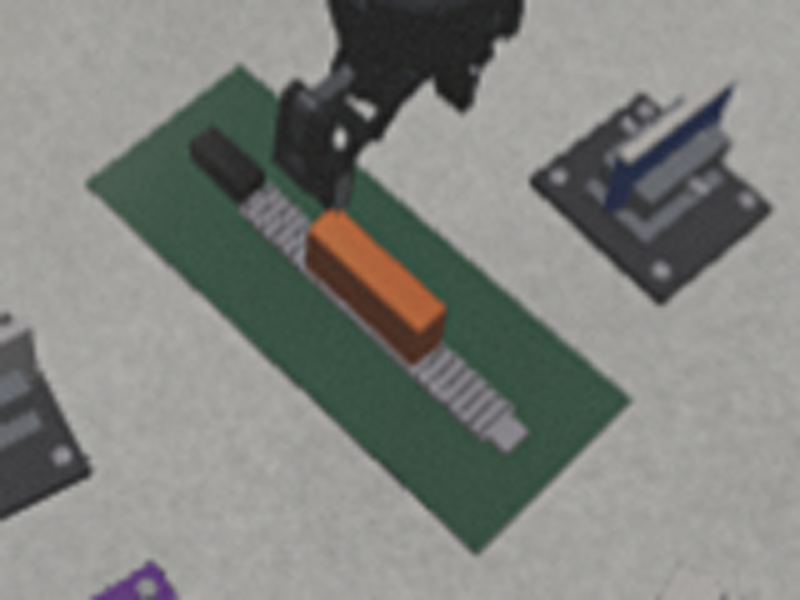

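The file lies flat and centred on the mat, with its grip at wrist pixel (row 192, col 322), lengthwise and released. The robot is clear, so I hand in.

Run:
```python
from h import *
print(hand_in())
```

```text
the job is handed in; nothing more can be done
None
```

The file is back on its mat and the job is handed in at about 48.5 s. I made two clean full forward strokes, the first and the last. Three attempts in between went wrong, and no verdict was reported.

- **Clean strokes:** The first stroke pressed about 4–6 N and ran from about 50 mm before the edge to 50 mm past it. The last pressed about 4 N, rubbed about 2–3 N, and ran from about 34 mm before to 44 mm past. The file was lifted clear for the returns.
- **Failed attempts:** In strokes 2, 3 and 4 the file slipped or tipped in the fingers at grip forces of 90 to 120 N. Pressure faded in strokes 2 and 3, and I broke stroke 4 off after a wrist force jump of about 15–20 N. After that I tilted the tool to level the file and lowered it for a light stroke. The file turned in the fingers, so I stopped there. I laid the file back and re-gripped it three times. With a 60 N grip it held steady for the last stroke.
- **Last checks:** The wrist and scene pictures show the file flat, lengthwise and wholly on the mat, about 20 mm ahead of its middle. The gripper is open and well above it. The blue plate is upright, and the grey plate and the purple clamp look undisturbed. I sent the arm nowhere near the grey plate or the look-alikes.
- **What I could not check:** I had no direct reading of the plate's flex or the contact force. I inferred both from the wrist force, so I cannot rule out a short jolt on the plate during the slips.

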